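# Start the analyser and scan the sample label

### The job

Turn the analyser's rotary main switch clockwise from off, past standby, until it is fully on and stays there by itself. Then take the hand scanner from its pad, aim its window squarely at the middle of the bar-code label on the sample rack from several centimetres away and hold it still there for a full second. Finally set the scanner down again, flat, along the middle of its pad, and let go, without disturbing anything else on the bench.

Things in the scene. Friction and masses are not known exactly. Their poses are not given: they have to be found in the camera images.
- console: White wedge-shaped analyser console, fixed: 245 mm deep (x -120 to +125 mm), 190 mm wide, 30 mm high at its front edge; from there a panel rises away from the robot at 35 degrees, 200 mm up the slope, to 145 mm high, then flat to the back. Origin: underside, midway across. Its front (-x) faces roughly towards the robot.
- switch_plate: Frame of the round switch plate on the console's sloping panel. Origin: on the panel surface, on the switch's turning axis, 82 mm above the bench. z: out of the panel along the turning axis (35 degrees from vertical, leaning to the robot); x: up the slope; y: to the left seen from the robot.
- screen_edge (a point): Middle of the free edge of a clear splash screen, 170 mm wide, 4 mm thick, that stands square out of the panel 98 mm up the slope from the switch's axis and reaches 90 mm out. It partly roofs the switch: come in along the switch's axis, not from straight above.
- switch_grip (a point): Point on the turning axis 33 mm out from the panel, inside the switch's bar: where to grip.
- switch_pointer (a point): Nose of the switch handle's pointer end, 44 mm from the axis. The handle is a grey bar 86 mm long (blunt end 42 mm on the other side of the axis), 16 mm wide, from 10 to 52 mm out from the panel (lower at the nose), on a disc 64 mm across.
- switch (a joint): Angle (rad) of the rotary main switch, growing clockwise as one faces the panel. Spring detents: 0 off (pointer 1.2 rad left of straight up the slope, one pip), 1.2 standby (straight up the slope, two pips), 2.4 on (1.2 rad right, three pips, end stop). Pointer angle in switch_plate, x towards y, = 1.2 - value. Up to 0.17 N m to turn; let go between detents it springs to one.
- rack: Aluminium sample rack, fixed: sloping label holder in front (x -100 to -30 mm, 150 mm wide, 90 mm high), behind it a block (x -30 to +100 mm, 170 mm wide, 50 mm high) with three amber bottles reaching 121 mm. Origin: underside. Its front (-x) faces roughly towards the robot.
- label: White bar-code label, 75 mm wide and 45 mm high, on the rack's sloping front, which is at 45 degrees. Origin: middle of the label, 55 mm above the bench. z: out of the label (45 degrees up, towards the robot); x: up the slope; y: to the left seen from the robot.
- scanner: Loose grey hand-held bar-code scanner, about 160 g, 160 mm long, flat underneath, lying on its pad. Origin: underside, mid-length. x: to the wider head; z: up. Handle x -80 to +45 mm, 34 mm wide and high (grip it at the origin, across y); head x 45 to 80 mm, 48 mm wide, 40 mm high, its lower front corner cut off at 45 degrees for the window.
- scanner_eye: The scanner's window, 36 x 22 mm, in the cut-off lower front corner of the head, 67.5 mm ahead of the scanner's origin and 13.5 mm above its underside. Origin: middle of the window. x: the line of sight, forwards and 45 degrees downwards when the scanner is held level. It reads a label squarely in front of it, some 40 to 120 mm away.
- pad: Black rubber pad for the scanner, fixed to the bench, 220 x 100 mm, 12 mm thick. Origin: underside, middle. x along its length; the top is at z = 12 mm.
- beaker: Bystander, loose: glass beaker, 70 mm across, 90 mm high. Origin: centre of the underside.
- reagent: Bystander, loose: amber bottle with white cap, 60 mm across, 140 mm high. Origin: centre of the underside.
- mouse: Bystander, loose: black computer mouse, 105 mm long, 34 mm high. Origin: centre of the underside.
- tip_box: Bystander, loose: box of pipette tips with clear lid, 85 x 120 mm, 65 mm high. Origin: centre of the underside.
- jar: Bystander, loose: glass jar, 70 mm across, 80 mm high. Origin: centre of the underside.
- mug: Bystander, loose: white mug, 80 mm across, 95 mm high. Origin: centre of the underside.
- notebook: Bystander, loose: blue notebook, 150 x 210 mm, 14 mm thick. Origin: centre of the underside.
Not all that is in view belongs to the job. Leave any purple look-alike of the scanner alone.

How it is judged:
By the outcome, as a careful person would: the job done as asked, in the order asked, and still so for the second after the job is handed in, with the robot touching nothing.
It also fails if it takes over 72 s, if anything falls off the work surface, if the arm or the gripper's body presses on something with over 40 N, if the wrist force passes 120 N, or if a joint passes its speed limit or range.

### The arm

A 6-joint arm with a two-finger parallel gripper is mounted at the origin on the work surface. World frame = base frame: x ahead of the robot, y to its left, z up, the work surface at z = 0. Lengths are in mm, angles in rad, forces in N, time in s.
With the tool pointing down it reaches from about 275 to 1000 mm from the base axis. Payload 8.4 kg.
Tool frame: the origin (TCP) lies at the centre of the arm's flange, where the gripper is bolted on; the fingertips stand r.tip_extent ahead of it and the grasp point (between the pads) lies 155 mm ahead of it (r.tip_extent is the distance from the TCP to the fingertips, in mm); z points along the fingers, y is the direction in which the jaws open and shut (so a half turn about z gives the same grasp; the last joint's range is limited). The gripper opens to 85 mm and grips with 20 to 120 N. Pads are 22 mm wide; open, the fingers measure 114 mm over their backs; the gripper's body (76 mm by 85 mm) begins 54 mm behind the grasp point. The pads swing forward as they close: fully open they stand 13 mm farther back than shut.
Start: joints at [1.334, 0.353, 1.633, -0, 1.155, -0.002], TCP at [145.404, 607.855, 404.681] pointing down, gripper open.
Joint ranges: [-2.63, 2.63], [-0.92, 2.1], [0.06, 2.66], [-1.3, 4.44], [0, 2.69], [-3.02, 3.02]. Speed limits (rad/s): [2.22, 2.22, 2.79, 3.14, 3.14, 3.14].

### API

Orientations are given as [roll, pitch, yaw] about the fixed x, y, z axes, in that order (R = Rz(yaw) Ry(pitch) Rx(roll)).
In Python, from rig import sense, grab_frame, job, r gives the robot as it stands. The module is installed in compiled form; this text tells all that it offers.
- The arm moves only by the shell command python3 -m creep 'ROWS' [FORCE]. ROWS is JSON, a list of rows, each a list of 7 numbers: the turn, a rotation vector about the tool's x, y, z in rad, then the shift along the tool's x, y, z in mm, then the closure, from 0 (fully open) to 1 (shut). In form: [[wx, wy, wz, dx, dy, dz, fingers], ...]. A call has 1 to 10 rows; each row shifts and turns the pose as measured when the row begins, along the tool's axes as they then stand; what a row does not reach is not made up. A row lasts 1/12 s, in which the tool goes at most 41.7 mm and 7.16 degrees, less where a joint would pass 70% of its speed; a pose out of reach is approached as far as the arm can. A call with a gripper value outside its range is refused whole. The fingers move at their own pace and stop on an object; FORCE is the grip in N (left out, the last holds). Time passes only in rows, so rows that do not move let the fingers close. It gives the time, the measured TCP pose, the force and the opening at its end, in the units of the state.
- sense(): the state, without advancing time (a new reading comes with each control period).
- grab_frame(name): name is "side" or "top"; returns a dict with "color" (400x640x3 uint8, red, green, blue), "mtx" (3x3 intrinsics, pixels), "T" (4x4, takes a point from camera to world coordinates). Camera axes: x right, y down, z forward; pixel columns grow to the right and rows downward; lengths in mm; the calibration is good to about 2 mm. A picture is of the moment at which its call begins. There is no depth.
- job.sign_off(): hands the job in, once; it reports no verdict.
The state is a dict: "clock": time; "qpos": joint angles; "qvel": joint speeds; "joint_efforts": joint torques, N m; "eef_pos": TCP position; "tcp_rot": TCP orientation; "contact_force": force on the tool from outside, world axes, zero at the start; "wrist_torque": the same for the moment, N m; "opening": opening from 0.0 (shut) to 1.0 (fully open).
Only numpy, scipy, OpenCV 4.12 (cv2) and the standard library are available. Lean on these libraries where they do the work, as an engineer would, in place of code of your own. Each camera call takes 0.05 s, during which the arm holds its last target.

## Working session

There is one attempt and no reset: what is moved stays moved. The work goes in short steps, Python scripts to look and compute and a shell command to move; the robot and the scene stay as the last step left them, time stands still between calls to the robot, and variables do not carry over. Pictures are saved under pics/ and viewed, and the job is handed in when it is done.

```bash
mkdir -p pics; ls; python3 - <<'E'
from rig import sense, grab_frame, job, r
import cv2
print(sense()); print(r.tip_extent)
for n in("side","top"):
    f=grab_frame(n); cv2.imwrite(f"pics/{n}0.png",f["color"][:,:,::-1]); print(n,f["mtx"].round(1).tolist(),f["T"].round(3).tolist())
E
```

```text
pics
{'clock': 0.0, 'qpos': array([ 1.33361660e+00,  3.53681912e-01,  1.63414473e+00, -2.09707772e-05,
        1.15519339e+00, -2.41262909e-03]), 'qvel': array([ 0.00128071,  0.00011025, -0.00134526, -0.00219282,  0.00083162,
       -0.00014353]), 'joint_efforts': array([ 9.00945452e-04, -6.05243325e+01, -3.42059970e+01,  2.08573538e-04,
        9.36608179e-03, -7.66707444e-05]), 'eef_pos': array([145.34094578, 607.62443718, 403.93588291]), 'tcp_rot': array([-3.14016523e+00,  1.57297100e-05,  2.90683404e+00]), 'contact_force': array([-0.43872372, -0.52724349,  0.20223113]), 'wrist_torque': array([-0.04106249, -0.0530879 ,  0.02172863]), 'opening': 0.9984880263495092}
173.4
side [[456.4, 0.0, 309.4], [0.0, 456.4, 200.1], [0.0, 0.0, 1.0]] [[0.803, -0.387, 0.453, -215.41], [-0.596, -0.496, 0.632, -992.642], [-0.02, -0.777, -0.629, 1132.903], [0.0, 0.0, 0.0, 1.0]]
top [[395.9, 0.0, 318.8], [0.0, 395.9, 200.7], [0.0, 0.0, 1.0]] [[-0.001, -0.979, 0.202, 246.886], [-1.0, 0.001, 0.001, 12.251], [-0.001, -0.202, -0.979, 1473.93], [0.0, 0.0, 0.0, 1.0]]
```

View pics/side0.png

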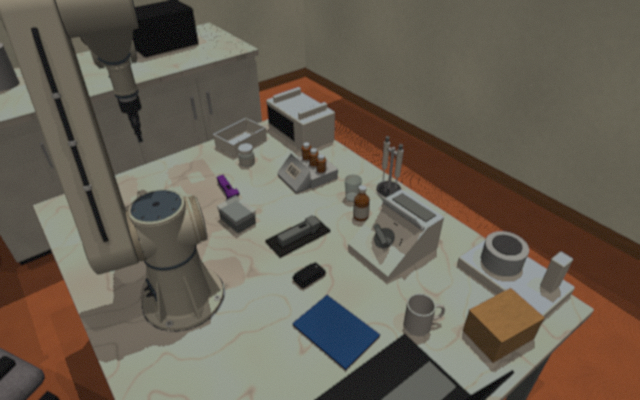

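View pics/top0.png

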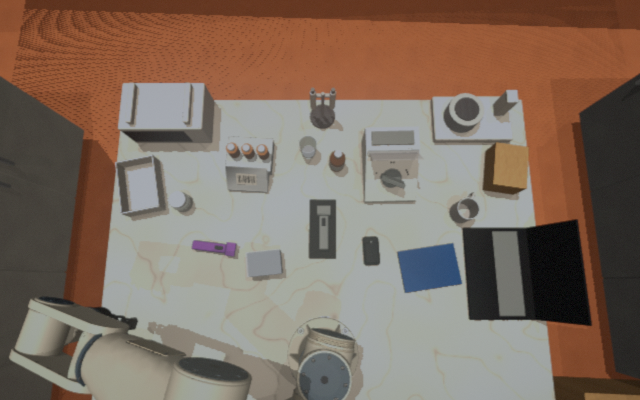

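Side view: the grey scanner lies on its black pad at about (298,232), the console is at (400,235) and the rack at (307,170). Top view: scanner (323,228), switch (392,180), label (247,179). There are two scanner-like things, grey at top (323,228) and purple at (214,247). The grey one on the black pad fits the description. I'll enlarge the crops to confirm.

```bash
python3 - <<'E'
import cv2
s=cv2.imread("pics/side0.png");t=cv2.imread("pics/top0.png")
def crop(im,n,x0,y0,w,h,k):
    c=cv2.resize(im[y0:y0+h,x0:x0+w],None,fx=k,fy=k,interpolation=cv2.INTER_CUBIC)
    for i in range(0,w,10):
        cv2.line(c,(i*k,0),(i*k,6 if i%50 else 14),(0,0,255),1)
        if i%20==0: cv2.putText(c,str(x0+i),(i*k,24),0,.35,(0,0,255),1)
    for i in range(0,h,10):
        cv2.line(c,(0,i*k),(6,i*k),(0,0,255),1)
        if i%20==0: cv2.putText(c,str(y0+i),(8,i*k+4),0,.35,(0,0,255),1)
    cv2.imwrite("pics/"+n,c)
crop(s,"c_side_console.png",345,185,100,75,8)
crop(s,"c_side_pad.png",260,200,80,60,10)
crop(s,"c_side_rack.png",270,135,80,60,10)
crop(t,"c_top_console.png",355,120,80,60+30,6)
crop(t,"c_top_pad.png",300,195,50,70,8)
crop(t,"c_top_rack.png",215,130,70,70,8)
E
```

```text
(no output)
```

View pics/c_side_console.png

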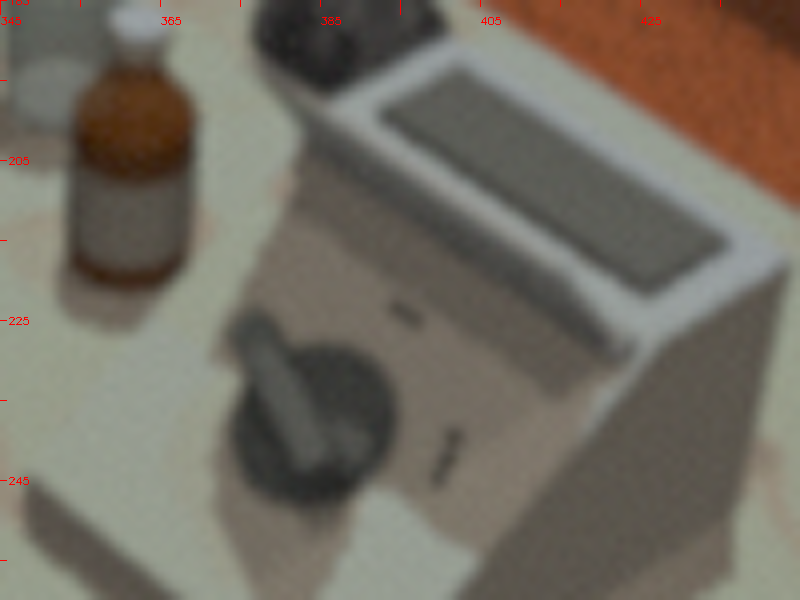

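View pics/c_side_pad.png

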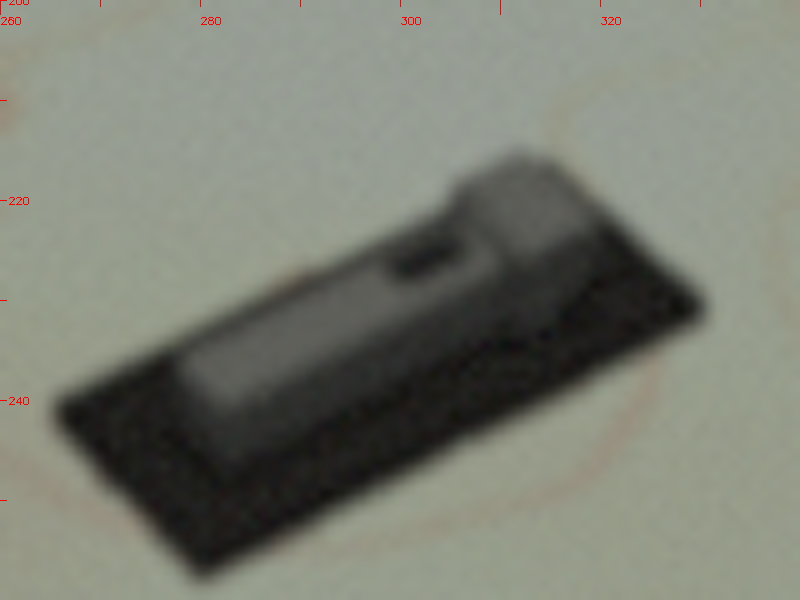

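View pics/c_side_rack.png

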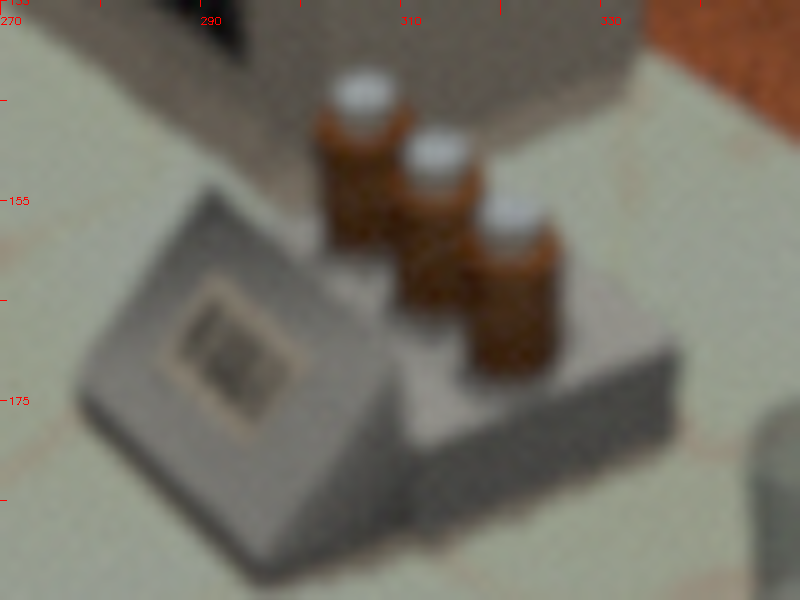

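View pics/c_top_console.png

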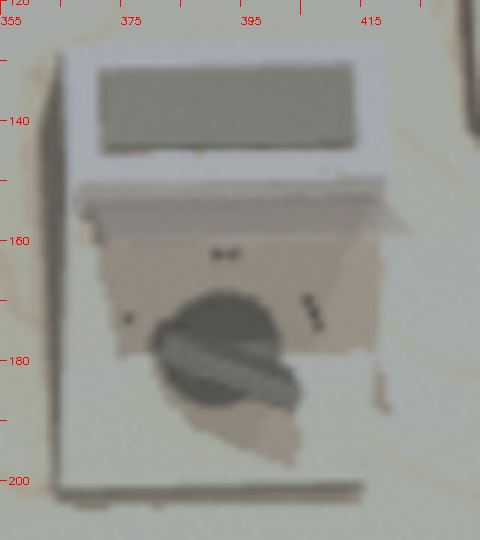

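View pics/c_top_pad.png

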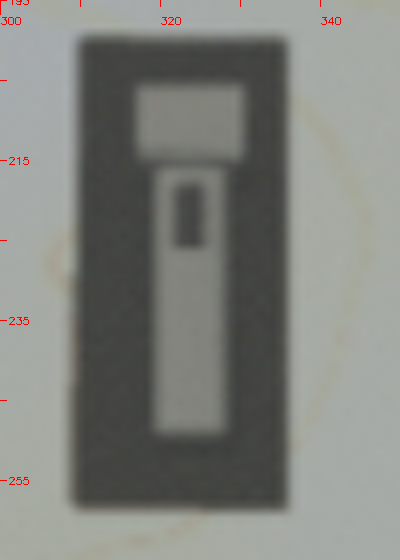

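View pics/c_top_rack.png

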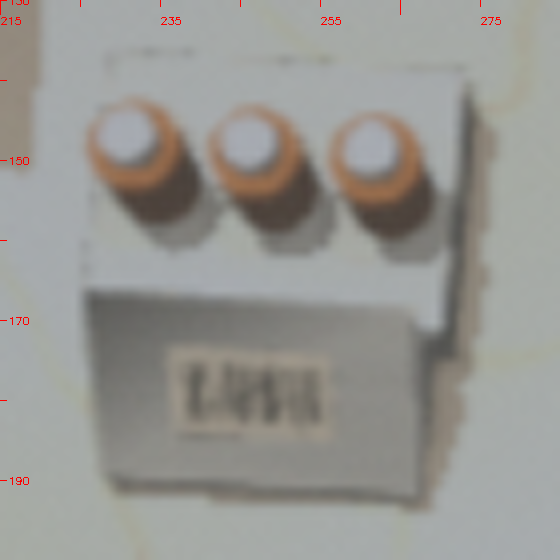

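The grey object in the crop, with a wide head, a handle and a black pad under it, is the scanner. The switch pointer is at the one-pip side (off). Next I'll fit the poses from the corner pixels I read off the crops.

```bash
cat > h.py <<'E'
import numpy as np
from scipy.optimize import least_squares
from scipy.spatial.transform import Rotation as R
K={'side':np.array([[456.4,0,309.4],[0,456.4,200.1],[0,0,1]]),'top':np.array([[395.9,0,318.8],[0,395.9,200.7],[0,0,1]])}
import os
def cams():
    from rig import grab_frame
    d={}
    for n in('side','top'):
        f=grab_frame(n); d[n]=(f['mtx'],f['T'])
    np.save('cams.npy',d,allow_pickle=True); return d
C=np.load('cams.npy',allow_pickle=True).item() if os.path.exists('cams.npy') else cams()
def proj(n,P):
    M,T=C[n]; P=np.atleast_2d(P); c=(P-T[:3,3])@T[:3,:3]; p=c@M.T; return p[:,:2]/p[:,2:]
def tri(ps):
    # ps: {cam:pix}
    A=[];b=[]
    for n,p in ps.items():
        M,T=C[n]; d=T[:3,:3]@np.linalg.inv(M)@np.array([*p,1]); d/=np.linalg.norm(d)
        Q=np.eye(3)-np.outer(d,d); A.append(Q); b.append(Q@T[:3,3])
    x=np.linalg.lstsq(np.vstack(A),np.hstack(b),rcond=None)[0]
    return x, {n:(proj(n,x)[0]-p).round(2) for n,p in ps.items()}
def fit(name,feats,x0,freez=True):
    # feats: (cam, local, pix); pose x,y,z,yaw
    L=np.array([f[1] for f in feats],float); px=np.array([f[2] for f in feats],float); cn=np.array([f[0] for f in feats])
    def res(v):
        P=R.from_euler('z',v[3]).apply(L)+v[:3]
        o=np.zeros_like(px)
        for n in C:
            m=cn==n
            if m.any(): o[m]=proj(n,P[m])-px[m]
        return o.ravel()
    s=least_squares(res,x0,loss='soft_l1'); e=res(s.x).reshape(-1,2)
    print(name,s.x.round(3),'rms px',np.sqrt((e**2).mean()).round(2)); 
    for f,q in zip(feats,e): print('  ',f[0],f[1],q.round(1))
    return s.x
E
cat > fit.py <<'E'
from h import *
s='side';t='top'
fit('scanner',[(t,(80,24,40),(316.9,205.6)),(t,(80,-24,40),(330.6,205.6)),(t,(-80,17,34),(319.1,249.1)),(t,(-80,-17,34),(328.5,249.1)),(t,(45,24,40),(316.9,215)),(t,(45,-24,40),(330.5,215)),
 (s,(-80,17,34),(278,235.8)),(s,(-80,-17,34),(283.2,240.8)),(s,(80,24,40),(312,215)),(s,(80,-24,40),(320,221)),(s,(45,-24,40),(311,226.5))],[450,0,12,0])
fit('pad',[(t,(110,50,12),(310,199.75)),(t,(110,-50,12),(335.9,199.75)),(t,(-110,50,12),(309.1,258.5)),(t,(-110,-50,12),(336,258.6)),
 (s,(-110,50,12),(265.5,241)),(s,(-110,-50,0),(280,257.8)),(s,(110,-50,6),(330.5,231))],[450,0,0,0])
fit('rack',[(t,(-100,75,20),(228.1,189.75)),(t,(-100,-75,20),(267.75,191.25)),(t,(-30,75,90),(225.6,166.25)),(t,(-30,-75,90),(266.9,169)),
 (s,(-30,75,90),(290.8,153.8)),(s,(-30,-75,90),(310,172)),(s,(-100,75,20),(277.8,174)),(s,(-100,-75,0),(296.2,192.2))],[600,250,0,0])
c=22.5*.7071
f=[]
for cam,pp in((t,[(236.5,173.1),(256.6,174.75),(255.6,185),(236.5,183.75)]),(s,[(291.5,162.2),(301,171),(294.5,179),(285.8,170.8)])):
    for (a,b),p in zip([(1,1),(1,-1),(-1,-1),(-1,1)],pp): f.append((cam,(a*c,b*37.5,a*c),p))
fit('label',f,[600,250,55,0])
fit('console',[(t,(-120,95,30),(364.5,201.2)),(t,(-120,-95,30),(415.3,200.5)),(t,(125,95,145),(365.3,128.3)),(t,(125,-95,145),(419.2,127)),
 (s,(-120,95,30),(349,246.3)),(s,(125,95,145),(401,190)),(s,(125,-95,145),(443.1,217.8)),(s,(43.8,95,145),(386.9,197.5)),(s,(43.8,-95,145),(426,226))],[600,-220,0,0])
E
python3 fit.py
```

```text
scanner [ 4.42286e+02 -4.24300e+00  1.08770e+01  8.00000e-03] rms px 0.58
   top (80, 24, 40) [ 0.1 -0.2]
   top (80, -24, 40) [-0.5 -0.3]
   top (-80, 17, 34) [0.2 0.3]
   top (-80, -17, 34) [0.3 0.2]
   top (45, 24, 40) [ 0.2 -0.2]
   top (45, -24, 40) [-0.3 -0.3]
   side (-80, 17, 34) [-1.4  0.1]
   side (-80, -17, 34) [-1.   0.5]
   side (80, 24, 40) [ 0.1 -0.2]
   side (80, -24, 40) [0.3 0.7]
   side (45, -24, 40) [ 1.5 -0.7]
pad [ 4.41839e+02 -8.67000e-01  6.23000e-01 -6.00000e-03] rms px 0.55
   top (110, 50, 12) [-0.4 -0.3]
   top (110, -50, 12) [ 0.2 -0.1]
   top (-110, 50, 12) [-0.1 -0.1]
   top (-110, -50, 12) [ 0.3 -0.1]
   side (-110, 50, 12) [-1.2 -0.7]
   side (-110, -50, 0) [0.  1.3]
   side (110, -50, 6) [0.3 0. ]
rack [685.942 276.103  -4.519 -12.627] rms px 0.85
   top (-100, 75, 20) [-0.  -0.3]
   top (-100, -75, 20) [-0.2  0.5]
   top (-30, 75, 90) [0.2 0.1]
   top (-30, -75, 90) [-0.1 -0.2]
   side (-30, 75, 90) [-0.   0.3]
   side (-30, -75, 90) [ 0.5 -0.8]
   side (-100, 75, 20) [-0.5 -0.7]
   side (-100, -75, 0) [0.1 3.1]
label [ 6.20045e+02  2.81072e+02  5.7
[... 262 characters left out ...]
 37.5, -15.909749999999999) [ 0.2 -0.4]
   side (15.909749999999999, 37.5, 15.909749999999999) [ 0.1 -0.2]
   side (15.909749999999999, -37.5, 15.909749999999999) [-0.1 -0.2]
   side (-15.909749999999999, -37.5, -15.909749999999999) [-0.2  0.8]
   side (-15.909749999999999, 37.5, -15.909749999999999) [-0.5 -0.1]
console [ 6.62330e+02 -2.49402e+02 -4.90000e-02  1.60000e-02] rms px 1.13
   top (-120, 95, 30) [-0.   0.3]
   top (-120, -95, 30) [0.2 0.1]
   top (125, 95, 145) [ 0.1 -0.7]
   top (125, -95, 145) [-0.5 -0.2]
   side (-120, 95, 30) [-1.5 -2.5]
   side (125, 95, 145) [ 0.1 -0.2]
   side (125, -95, 145) [ 0.8 -0.3]
   side (43.8, 95, 145) [-2.3  1.4]
   side (43.8, -95, 145) [1.1 2.1]
```

```bash
cat > ov.py <<'E'
from h import *
import cv2,sys
def line(c,n,a,b,col,x0,y0,k):
    p=proj(n,np.array([a,b])); q=((p+.5-[x0,y0])*k-.5).astype(int); cv2.line(c,tuple(map(int,q[0])),tuple(map(int,q[1])),col,1)
def box(x0,x1,y,z0,z1):
    P=[(x0,-y,z0),(x1,-y,z0),(x1,y,z0),(x0,y,z0)];Q=[(a,b,z1) for a,b,_ in P]
    return [(P[i],P[(i+1)%4]) for i in range(4)]+[(Q[i],Q[(i+1)%4]) for i in range(4)]+list(zip(P,Q))
def models(poses):
    o=[]
    for n,(x,y,z,w) in poses.items():
        if n=='scanner': L=box(-80,45,17,0,34)+box(45,80,24,0,40)
        if n=='pad': L=box(-110,110,50,0,12)
        if n=='rack':
            pr=[(-100,0),(-100,20),(-30,90),(-30,0)]
            L=[]
            for s in(75,-75): L+=[((a,s,b),(c,s,d)) for (a,b),(c,d) in zip(pr,pr[1:])]
            L+=[((a,75,b),(a,-75,b)) for a,b in pr]
            c=15.9; q=[(-65+c,37.5,55+c),(-65+c,-37.5,55+c),(-65-c,-37.5,55-c),(-65-c,37.5,55-c)]
            L+=[(q[i],q[(i+1)%4]) for i in range(4)]
            L+=box(-30,100,85,0,50)
        if n=='console':
            pr=[(-120,0),(-120,30),(43.8,144.7),(125,145),(125,0)]; L=[]
            for s in(95,-95): L+=[((a,s,b),(c,s,d)) for (a,b),(c,d) in zip(pr,pr[1:])]
            L+=[((a,95,b),(a,-95,b)) for a,b in pr]
            sl=np.array([.81915,0,.57358]);nn=np.array([-.57358,0,.81915]);o0=np.array([-45.7,0,82.]);yy=np.array([0,1,0])
            th=np.linspace(0,6.283,25)
            for off in(0,10):
                q=[o0+nn*off+32*(np.cos(a)*sl+np.sin(a)*yy) for a in th]; L+=list(zip(q,q[1:]))
            ph=1.2-ov_sw; u=np.cos(ph)*sl+np.sin(ph)*yy; v=-np.sin(ph)*sl+np.cos(ph)*yy
            q=[o0+52*nn+u*a+v*b for a,b in((30,8),(30,-8),(-42,-8),(-42,8),(30,8))]; L+=list(zip(q,q[1:]))
            e=o0+98*sl; q=[e+85*yy,e+85*yy+90*nn,e-85*yy+90*nn,e-85*yy]; L+=list(zip(q,q[1:]))
        Rz=R.from_euler('z',w)
        o+=[(Rz.apply(a)+[x,y,z],Rz.apply(b)+[x,y,z]) for a,b in L]
    return o
ov_sw=0.
def draw(img,cam,out,x0,y0,w,h,k,poses,col=(0,255,0)):
    c=cv2.resize(img[y0:y0+h,x0:x0+w],None,fx=k,fy=k,interpolation=cv2.INTER_CUBIC)
    c=cv2.convertScaleAbs(c,alpha=1.3)
    for a,b in models(poses): line(c,cam,a,b,col,x0,y0,k)
    cv2.imwrite('pics/'+out,c)
E
cat > o1.py <<'E'
import ov,cv2; from ov import *
P=dict(scanner=(442.3,-3,12,.004),pad=(441.8,-1,0,-.003),rack=(684,277,0,-.07),console=(662.3,-249.4,0,.010))
s=cv2.imread("pics/side0.png");t=cv2.imread("pics/top0.png")
a=[]
draw(s,'side','x1.png',345,170,100,95,4,P);draw(s,'side','x2.png',260,200,80,60,5,P);draw(s,'side','x3.png',270,135,80,65,5,P)
draw(t,'top','y1.png',355,100,75,110,5,P);draw(t,'top','y2.png',300,195,50,70,5,P);draw(t,'top','y3.png',215,130,70,70,5,P)
def stack(names,out):
    im=[cv2.imread('pics/'+n) for n in names];H=max(i.shape[0] for i in im)
    cv2.imwrite('pics/'+out,np.hstack([cv2.copyMakeBorder(i,0,H-i.shape[0],0,4,0) for i in im]))
stack(['x1.png','x3.png'],'ovA.png');stack(['y1.png','y3.png'],'ovB.png');stack(['x2.png','y2.png'],'ovC.png')
E
python3 o1.py
```

```text
(no output)
```

View pics/ovA.png

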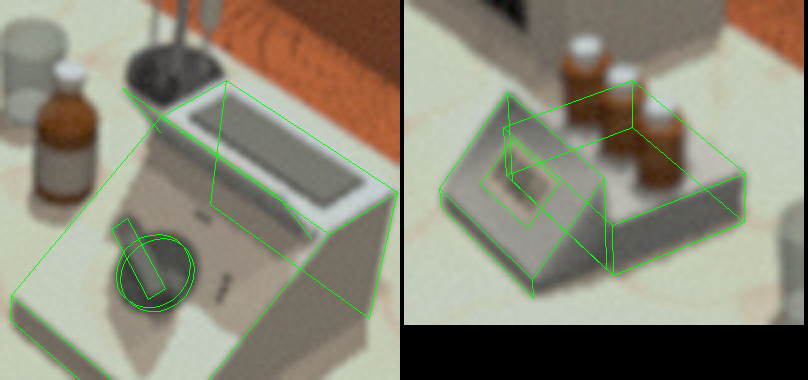

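View pics/ovB.png

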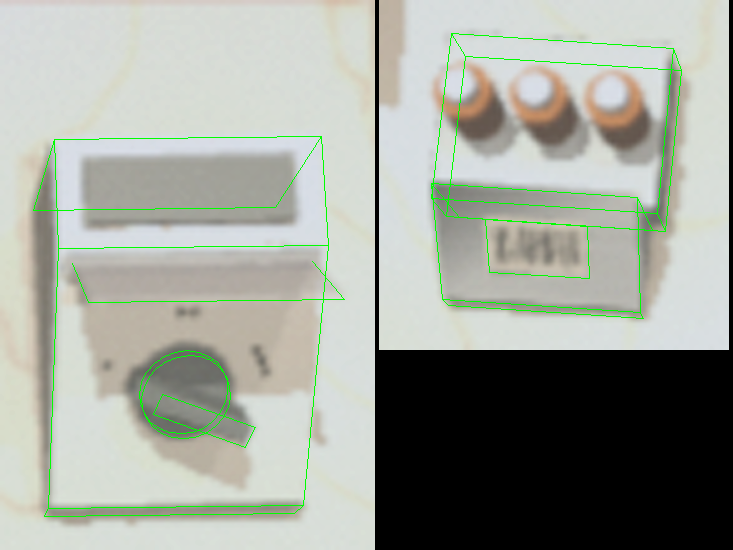

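View pics/ovC.png

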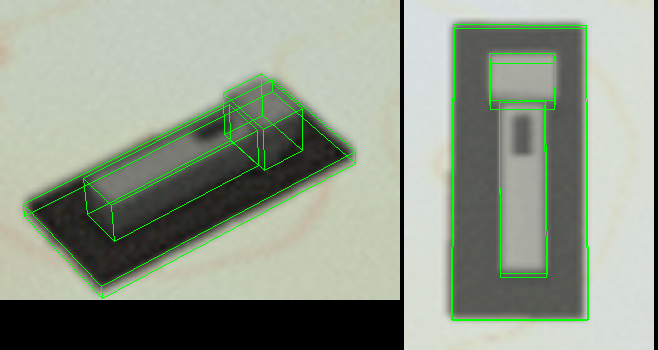

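```bash
cat > go.py <<'E'
from h import *
from rig import sense
def cur():
    s=sense(); return np.array(s['eef_pos']),R.from_euler('xyz',s['tcp_rot']),s
def plan(pt,Rt,step=38.,ang=.115,Nmin=1):
    p,Rc,s=cur(); W=(Rc.inv()*Rt).as_rotvec(); D=Rc.inv().apply(np.asarray(pt)-p)
    N=max(Nmin,int(np.ceil(max(np.linalg.norm(W)/ang,np.linalg.norm(D)/step))))
    while 1:
        w=W/N; S=sum(R.from_rotvec(w*k).as_matrix() for k in range(N)); d=np.linalg.solve(S,D)
        if np.linalg.norm(d)<=41: break
        N+=1
    q=p.copy();Rq=Rc;path=[]
    for k in range(N):
        q=q+Rq.apply(d);Rq=Rq*R.from_rotvec(w);path.append(q)
    path=np.array(path); tips=q+Rq.apply([0,0,173])
    print('clock',round(s['clock'],2),'N',N,'row',w.round(4).tolist(),d.round(1).tolist(),'total',W.round(3),D.round(1),'minr',np.hypot(path[:,0],path[:,1]).min().round(),'minz',path[:,2].min().round())
def st():
    p,Rc,s=cur(); print('t',round(s['clock'],2),'p',p.round(1),'rot',Rc.as_euler('xyz').round(3),'q',s['qpos'].round(2),'F',s['contact_force'].round(1),'M',s['wrist_torque'].round(2),'op',round(s['opening'],3))
cy=.010
Rc_=R.from_euler('z',cy)
PX=Rc_.apply([.81915,0,.57358]);PY=Rc_.apply([0,1,0]);PN=Rc_.apply([-.57358,0,.81915])
PO=np.array([662.3,-249.4,0])+Rc_.apply([-45.7,0,82])
def sw(out,ang=0.):
    a=1.2-ang; y=np.sin(a)*PX-np.cos(a)*PY; z=-PN; x=np.cross(y,z)
    return PO+PN*(out+155), R.from_matrix(np.c_[x,y,z])
def lev(x,y,z,yaw): # tool down, jaw (tool y) along horizontal at yaw+90deg (scanner y) sign chosen nearest
    p,Rc,s=cur(); best=None
    for sg in(1,-1):
        yy=sg*np.array([-np.sin(yaw),np.cos(yaw),0]);zz=np.array([0,0,-1.]);Rt=R.from_matrix(np.c_[np.cross(yy,zz),yy,zz])
        print('sg',sg,'rot',(Rc.inv()*Rt).magnitude().round(2)); 
        if best is None or (Rc.inv()*Rt).magnitude()<best[0]: best=((Rc.inv()*Rt).magnitude(),Rt)
    return np.array([x,y,z]),best[1]
E
python3 -c "
from go import *
print(sw(150)[0],sw(150)[1].as_matrix().round(2).tolist()); plan(*sw(170))"
```

```text
[ 441.669132   -251.60638223  331.84075   ] [[0.29, 0.77, 0.57], [0.93, -0.35, 0.01], [0.21, 0.53, -0.82]]
clock 0.2 N 25 row [-0.0245, -0.0126, 0.0655] [-39.7, -9.3, -1.3] total [-0.612 -0.316  1.638] [-476.9 -769.6   56.7] minr 496.0 minz 348.0
```

```bash
python3 -m creep '[[-0.0245,-0.0126,0.0655,-39.7,-9.3,-1.3,0],[-0.0245,-0.0126,0.0655,-39.7,-9.3,-1.3,0],[-0.0245,-0.0126,0.0655,-39.7,-9.3,-1.3,0],[-0.0245,-0.0126,0.0655,-39.7,-9.3,-1.3,0],[-0.0245,-0.0126,0.0655,-39.7,-9.3,-1.3,0],[-0.0245,-0.0126,0.0655,-39.7,-9.3,-1.3,0],[-0.0245,-0.0126,0.0655,-39.7,-9.3,-1.3,0],[-0.0245,-0.0126,0.0655,-39.7,-9.3,-1.3,0]]'; python3 -c "
from go import *
st(); plan(*sw(170))"
```

```text
clock: 0.87
eef_pos: [393.7, 399.4, 415.0]
tcp_rot: [2.92, 0.044, 2.365]
contact_force: [0.5, 0.5, -0.4]
opening: 1.003
t 0.87 p [393.7 399.4 415. ] rot [2.92  0.044 2.365] q [ 0.8   0.19  1.84 -0.06  0.89  0.04] F [ 0.5  0.5 -0.4] M [-0.03  0.04 -0.01] op 1.003
clock 0.87 N 18 row [-0.0227, -0.012, 0.0612] [-37.4, -8.5, -1.4] total [-0.409 -0.216  1.102] [-479.1 -447.3  -10.3] minr 496.0 minz 348.0
```

```bash
python3 -m creep '[[-0.0235,-0.0124,0.0635,-38.8,-8.8,-1.4,0],[-0.0235,-0.0124,0.0635,-38.8,-8.8,-1.4,0],[-0.0235,-0.0124,0.0635,-38.8,-8.8,-1.4,0],[-0.0235,-0.0124,0.0635,-38.8,-8.8,-1.4,0],[-0.0235,-0.0124,0.0635,-38.8,-8.8,-1.4,0],[-0.0235,-0.0124,0.0635,-38.8,-8.8,-1.4,0],[-0.0235,-0.0124,0.0635,-38.8,-8.8,-1.4,0],[-0.0235,-0.0124,0.0635,-38.8,-8.8,-1.4,0],[-0.0235,-0.0124,0.0635,-38.8,-8.8,-1.4,0]]'; python3 -c "
from go import *
st(); plan(*sw(170))"
```

```text
clock: 1.62
eef_pos: [504.2, 46.9, 409.2]
tcp_rot: [2.684, -0.043, 1.76]
contact_force: [0.3, 0.6, 1.2]
opening: 1.003
t 1.62 p [504.2  46.9 409.2] rot [ 2.684 -0.043  1.76 ] q [ 0.06  0.06  2.04  0.17  0.6  -0.24] F [0.3 0.6 1.2] M [ 0.02  0.18 -0.01] op 1.003
clock 1.62 N 9 row [-0.0199, -0.0109, 0.0557] [-34.3, -7.9, -1.1] total [-0.179 -0.099  0.502] [-281.8 -137.1  -13.2] minr 496.0 minz 348.0
```

```bash
python3 -m creep '[[-0.02,-0.011,0.056,-34.3,-7.9,-1.1,0],[-0.02,-0.011,0.056,-34.3,-7.9,-1.1,0],[-0.02,-0.011,0.056,-34.3,-7.9,-1.1,0],[-0.02,-0.011,0.056,-34.3,-7.9,-1.1,0],[-0.02,-0.011,0.056,-34.3,-7.9,-1.1,0],[-0.02,-0.011,0.056,-34.3,-7.9,-1.1,0],[-0.02,-0.011,0.056,-34.3,-7.9,-1.1,0],[-0.02,-0.011,0.056,-34.3,-7.9,-1.1,0],[-0.02,-0.011,0.056,-34.3,-7.9,-1.1,0],[0,0,0,0,0,0,0]]'; python3 -c "
from go import *
st(); plan(*sw(170))"
```

```text
clock: 2.45
eef_pos: [420.3, -271.2, 346.5]
tcp_rot: [2.548, -0.217, 1.234]
contact_force: [-0.6, 0.7, -0.4]
opening: 1.001
t 2.45 p [ 420.3 -271.2  346.5] rot [ 2.548 -0.217  1.234] q [-0.7   0.15  2.14  0.88  0.49 -1.02] F [-0.6  0.7 -0.4] M [-0.06  0.3   0.01] op 1.001
clock 2.45 N 1 row [0.0237, 0.0144, -0.0352] [21.5, 0.8, 4.0] total [ 0.024  0.014 -0.035] [21.5  0.8  4. ] minr 498.0 minz 348.0
```

```bash
python3 -m creep '[[0.024,0.014,-0.035,21.5,0.8,4,0],[0,0,0,0,0,0,0]]'; python3 -c "
from go import *
st(); plan(*sw(170)); plan(*sw(37))
from rig import grab_frame; import cv2,ov
P=dict(console=(662.3,-249.4,0,.010))
s=grab_frame('side')['color'][:,:,::-1].copy();t=grab_frame('top')['color'][:,:,::-1].copy()
a=cv2.resize(s[150:270,330:460],None,fx=5,fy=5,interpolation=2);cv2.imwrite('pics/s2.png',a)
a=cv2.resize(t[110:220,345:455],None,fx=5,fy=5,interpolation=2);cv2.imwrite('pics/t2.png',a)
"
```

```text
clock: 2.62
eef_pos: [428.6, -254.2, 347.3]
tcp_rot: [2.566, -0.21, 1.265]
contact_force: [0.3, -0.4, -0.7]
opening: 1.002
t 2.62 p [ 428.6 -254.2  347.3] rot [ 2.566 -0.21   1.265] q [-0.66  0.15  2.14  0.83  0.5  -0.96] F [ 0.3 -0.4 -0.7] M [ 0.01  0.21 -0.02] op 1.002
clock 2.62 N 1 row [-0.0016, 0.0034, -0.0061] [2.9, 0.8, 0.2] total [-0.002  0.003 -0.006] [2.9 0.8 0.2] minr 498.0 minz 348.0
clock 2.62 N 4 row [-0.0004, 0.0008, -0.0015] [0.8, 0.2, 33.3] total [-0.002  0.003 -0.006] [  3.4   1.  133.2] minr 515.0 minz 239.0
```

View pics/s2.png

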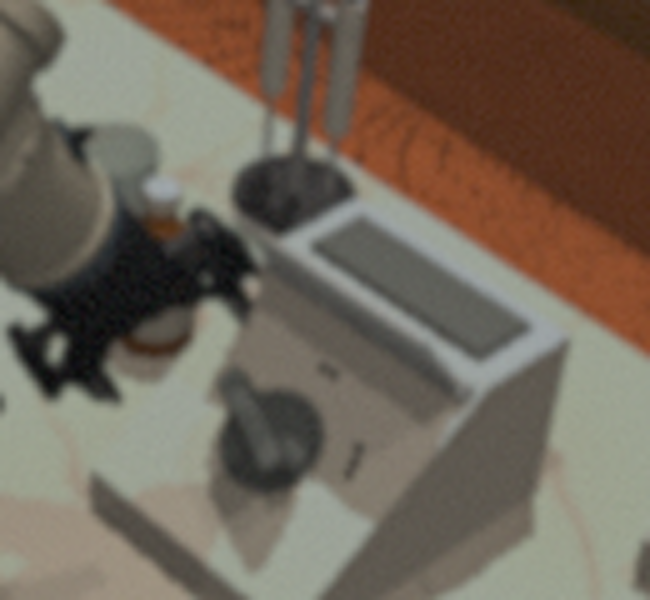

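View pics/t2.png

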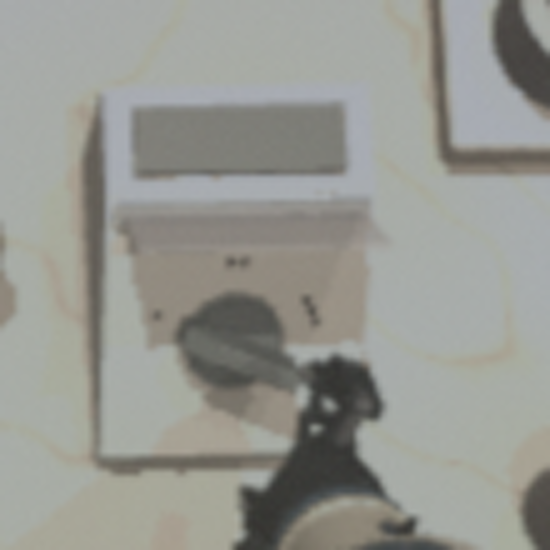

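```bash
python3 -m creep '[[0,0.003,-0.006,1,0.3,30,0],[0,0,0,1,0.3,30,0],[0,0,0,1,0.3,30,0],[0,0,0,0,0,0,0]]'; python3 -c "
from go import *
st(); plan(*sw(37))"
```

```text
clock: 3.05
eef_pos: [484.9, -252.1, 275.7]
tcp_rot: [2.555, -0.203, 1.274]
contact_force: [-0.9, -0.7, 0.3]
opening: 0.999
t 3.05 p [ 484.9 -252.1  275.7] rot [ 2.555 -0.203  1.274] q [-0.58  0.34  2.1   1.12  0.36 -1.22] F [-0.9 -0.7  0.3] M [-0.03  0.27 -0.  ] op 0.999
clock 3.05 N 2 row [0.0039, 0.002, 0.0023] [-0.1, -1.8, 21.1] total [0.008 0.004 0.005] [-0.1 -3.6 42.2] minr 556.0 minz 239.0
```

```bash
python3 -m creep '[[0.004,0.002,0.002,0,-1.5,15,0],[0.004,0.002,0.002,0,-1.5,15,0],[0,0,0,0,-0.6,11,0],[0,0,0,0,0,0,0]]'; python3 -c "
from go import *
st(); plan(*sw(37))
from rig import grab_frame; import cv2
s=grab_frame('side')['color'][:,:,::-1].copy();t=grab_frame('top')['color'][:,:,::-1].copy()
a=cv2.resize(s[170:270,330:460],None,fx=6,fy=6,interpolation=2);cv2.imwrite('pics/s3.png',a)
a=cv2.resize(t[130:220,345:455],None,fx=6,fy=6,interpolation=2);cv2.imwrite('pics/t3.png',a)
"
```

```text
clock: 3.38
eef_pos: [507.0, -249.3, 240.3]
tcp_rot: [2.563, -0.21, 1.276]
contact_force: [-0.1, 0.4, -0.9]
opening: 0.999
t 3.38 p [ 507.  -249.3  240.3] rot [ 2.563 -0.21   1.276] q [-0.55  0.43  2.08  1.27  0.33 -1.36] F [-0.1  0.4 -0.9] M [ 0.03  0.33 -0.04] op 0.999
clock 3.38 N 1 row [-0.0009, -0.0024, 0.003] [-1.9, -0.3, 0.5] total [-0.001 -0.002  0.003] [-1.9 -0.3  0.5] minr 565.0 minz 239.0
```

View pics/s3.png

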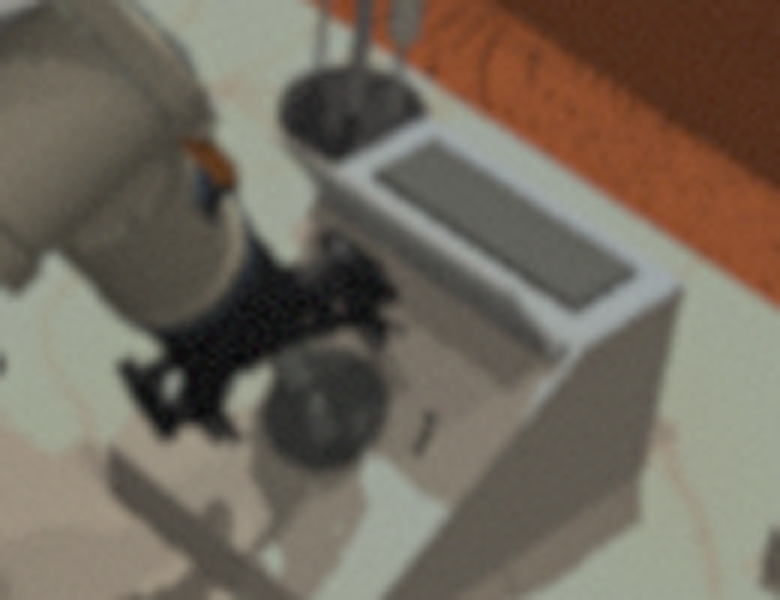

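View pics/t3.png

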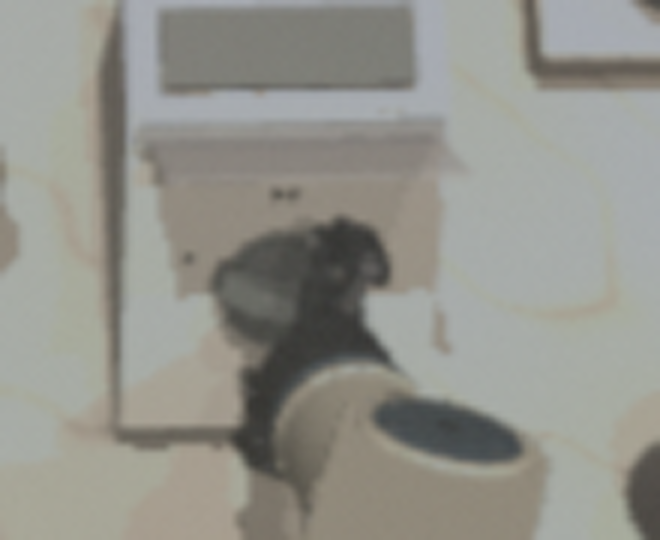

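```bash
python3 -c "
from go import *
p,Rc,s=cur()
for z in(155-13+10,):
  for n,x0,y0 in(('side',330,170),('top',345,130)):
    for y in(-50,0,50): print(n,y,((proj(n,p+Rc.apply([0,y,z+5]))[0]-[x0,y0])*6).round())
    print('axis out 10,32,52',((proj(n,np.array([PO+k*PN for k in(10,32,52)]))-[x0,y0])*6).round().tolist())
"
```

```text
side -50 [222. 431.]
side 0 [300. 383.]
side 50 [379. 334.]
axis out 10,32,52 [[317.0, 404.0], [303.0, 390.0], [290.0, 377.0]]
top -50 [251. 381.]
top 0 [286. 308.]
top 50 [322. 233.]
axis out 10,32,52 [[281.0, 295.0], [288.0, 307.0], [294.0, 319.0]]
```

```bash
python3 -m creep '[[0,0,0,-1.9,-0.3,0.5,0],[0,0,0,0,0,0,1],[0,0,0,0,0,0,1],[0,0,0,0,0,0,1],[0,0,0,0,0,0,1],[0,0,0,0,0,0,1],[0,0,0,0,0,0,1],[0,0,0,0,0,0,1],[0,0,0,0,0,0,1],[0,0,0,0,0,0,1]]' 40; python3 -c "
from go import *
st(); plan(*sw(37))"
```

```text
clock: 4.32
eef_pos: [503.1, -251.4, 244.2]
tcp_rot: [2.56, -0.208, 1.277]
contact_force: [-1.4, 0.9, 0.4]
opening: 0.182
t 4.32 p [ 503.1 -251.4  244.2] rot [ 2.56  -0.208  1.277] q [-0.56  0.42  2.09  1.26  0.33 -1.36] F [-1.4  0.9  0.4] M [ 0.12  0.43 -0.04] op 0.182
clock 4.32 N 1 row [0.0026, -0.0012, 0.004] [0.3, -0.2, 6.0] total [ 0.003 -0.001  0.004] [ 0.3 -0.2  6. ] minr 565.0 minz 239.0
```

```bash
python3 -m creep '[[0,0,0.1,0,0,0,1],[0,0,0.1,0,0,0,1],[0,0,0.1,0,0,0,1],[0,0,0.1,0,0,0,1]]'; python3 -c "
from go import *
st(); plan(*sw(43,.4))"
```

```text
clock: 4.65
eef_pos: [503.1, -251.3, 244.2]
tcp_rot: [2.677, -0.416, 0.903]
contact_force: [0.3, 0.0, 0.6]
opening: 0.181
t 4.65 p [ 503.1 -251.3  244.2] rot [ 2.677 -0.416  0.903] q [-0.56  0.42  2.09  1.26  0.33 -0.95] F [0.3 0.  0.6] M [-0.09  0.44  0.19] op 0.181
clock 4.65 N 1 row [0.0016, -0.0018, -0.0068] [0.2, -0.3, 0.0] total [ 0.002 -0.002 -0.007] [ 0.2 -0.3  0. ] minr 562.0 minz 244.0
```

Turning cleanly, with q6 increasing as expected. Continuing.

```bash
python3 -m creep '[[0,0,0.1,0,0,0,1],[0,0,0.1,0,0,0,1],[0,0,0.1,0,0,0,1],[0,0,0.1,0,0,0,1],[0,0,0.1,0,0,0,1],[0,0,0.1,0,0,0,1],[0,0,0.1,0,0,0,1],[0,0,0.1,0,0,0,1],[0,0,0.1,0,0,0,1],[0,0,0.1,0,0,0,1]]'; python3 -c "
from go import *
st(); plan(*sw(43,1.4))"
```

```text
clock: 5.48
eef_pos: [503.1, -251.3, 244.2]
tcp_rot: [-2.965, -0.59, -0.3]
contact_force: [-0.2, -0.2, 1.5]
opening: 0.179
t 5.48 p [ 503.1 -251.3  244.2] rot [-2.965 -0.59  -0.3  ] q [-0.56  0.42  2.09  1.26  0.33  0.11] F [-0.2 -0.2  1.5] M [-0.02  0.61  0.2 ] op 0.179
clock 5.48 N 1 row [-0.0009, -0.0018, -0.0567] [-0.1, -0.3, 0.0] total [-0.001 -0.002 -0.057] [-0.1 -0.3  0. ] minr 562.0 minz 244.0
```

```bash
python3 -m creep '[[0,0,0.1,0,0,0,1],[0,0,0.1,0,0,0,1],[0,0,0.1,0,0,0,1],[0,0,0.1,0,0,0,1],[0,0,0.1,0,0,0,1],[0,0,0.1,0,0,0,1],[0,0,0.1,0,0,0,1],[0,0,0.1,0,0,0,1],[0,0,0.1,0,0,0,1]]'; python3 -c "
from go import *
st(); plan(*sw(43,2.4))
from rig import grab_frame; import cv2
s=grab_frame('side')['color'][:,:,::-1].copy();t=grab_frame('top')['color'][:,:,::-1].copy()
a=cv2.resize(s[170:270,330:460],None,fx=4,fy=4,interpolation=2);b=cv2.resize(t[130:230,345:445],None,fx=4,fy=4,interpolation=2);cv2.imwrite('pics/s4.png',cv2.hconcat([a,b]))
"
```

```text
clock: 6.23
eef_pos: [503.2, -251.3, 244.3]
tcp_rot: [-2.561, -0.208, -1.253]
contact_force: [-1.5, -0.9, 1.2]
opening: 0.177
t 6.23 p [ 503.2 -251.3  244.3] rot [-2.561 -0.208 -1.253] q [-0.56  0.42  2.09  1.25  0.33  1.05] F [-1.5 -0.9  1.2] M [-0.22  0.63  0.61] op 0.177
clock 6.23 N 1 row [-0.0018, 0.0004, -0.0014] [-0.3, 0.0, -0.0] total [-0.002  0.    -0.001] [-0.3  0.  -0. ] minr 562.0 minz 244.0
```

View pics/s4.png

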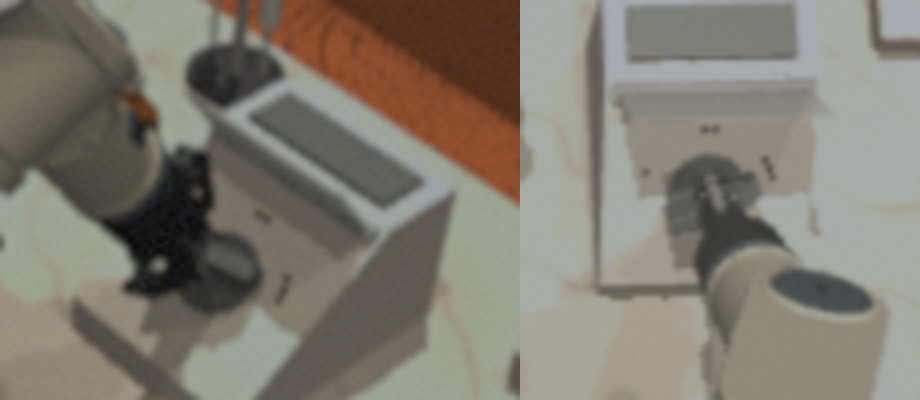

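```bash
python3 -m creep '[[0,0,0,0,0,0,1],[0,0,0,0,0,0,0.3],[0,0,0,0,0,0,0],[0,0,0,0,0,0,0],[0,0,0,0,0,0,0],[0,0,0,0,0,0,0],[0,0,0,0,0,0,0]]'; python3 -c "
from go import *
st(); plan(*sw(170,2.4))"
```

```text
clock: 6.92
eef_pos: [503.3, -251.3, 244.3]
tcp_rot: [-2.564, -0.217, -1.24]
contact_force: [0.3, 0.5, 0.3]
opening: 0.994
t 6.92 p [ 503.3 -251.3  244.3] rot [-2.564 -0.217 -1.24 ] q [-0.56  0.42  2.08  1.25  0.33  1.04] F [0.3 0.5 0.3] M [ 0.02  0.29 -0.  ] op 0.994
clock 6.92 N 4 row [-0.0005, 0.0, 0.0037] [-0.1, -0.0, -31.8] total [-0.002  0.     0.015] [-4.00e-01 -1.00e-01 -1.27e+02] minr 498.0 minz 270.0
```

```bash
python3 -m creep '[[0,0,0,0,0,-15,0],[0,0,0,0,0,-35,0],[0,0,0,0,0,-35,0],[0,0,0,0,0,-35,0],[0,0,0,0,0,-35,0],[0,0,0,0,0,0,0]]'; python3 -c "
from go import *
import ov; from ov import *
st(); plan(*lev(442.4,-3.5,330,.002))
from rig import grab_frame; import cv2
s=grab_frame('side')['color'][:,:,::-1].copy();t=grab_frame('top')['color'][:,:,::-1].copy()
ov.ov_sw=2.4; P=dict(console=(662.3,-249.4,0,.010))
a=cv2.resize(s[170:270,330:460],None,fx=4,fy=4,interpolation=2);draw(t,'top','zz.png',345,130,100,100,4,P);cv2.imwrite('pics/s5.png',cv2.hconcat([a,cv2.imread('pics/zz.png')]))
"
```

```text
clock: 7.42
eef_pos: [411.0, -251.8, 373.5]
tcp_rot: [-2.572, -0.214, -1.237]
contact_force: [1.0, -0.7, 0.3]
opening: 1.002
t 7.42 p [ 411.  -251.8  373.5] rot [-2.572 -0.214 -1.237] q [-0.68  0.08  2.14  0.75  0.56  1.48] F [ 1.  -0.7  0.3] M [-0.07  0.26 -0.04] op 1.002Traceback (most recent call last):
  File "<string>", line 4, in <module>
    st(); plan(*lev(442.4,-3.5,330,.002))
                ~~~^^^^^^^^^^^^^^^^^^^^^
  File "go.py", line 30, in lev
    print('sg',sg,'rot',(Rc.inv()*Rt).magnitude().round(2));
                        ^^^^^^^^^^^^^^^^^^^^^^^^^^^^^^^
AttributeError: 'float' object has no attribute 'round'
```

```bash
sed -i 's/(Rc.inv()\*Rt).magnitude().round(2)/round(float((Rc.inv()*Rt).magnitude()),2)/' go.py; python3 -c "
from go import *
import ov; from ov import *
st(); plan(*lev(442.4,-3.5,330,.002))
from rig import grab_frame; import cv2
s=grab_frame('side')['color'][:,:,::-1].copy();t=grab_frame('top')['color'][:,:,::-1].copy()
ov.ov_sw=2.4; P=dict(console=(662.3,-249.4,0,.010))
a=cv2.resize(s[170:270,330:460],None,fx=4,fy=4,interpolation=2);draw(t,'top','zz.png',345,130,100,100,4,P);cv2.imwrite('pics/s5.png',cv2.hconcat([a,cv2.imread('pics/zz.png')]))
"
```

```text
t 7.42 p [ 411.  -251.8  373.5] rot [-2.572 -0.214 -1.237] q [-0.68  0.08  2.14  0.75  0.56  1.48] F [ 1.  -0.7  0.3] M [-0.07  0.26 -0.04] op 1.002
sg 1 rot 2.03
sg -1 rot 1.31
clock 7.42 N 12 row [-0.0301, -0.044, -0.0949] [-11.7, -18.1, 7.0] total [-0.361 -0.528 -1.138] [-228.4  -96.3   55.7] minr 442.0 minz 330.0
```

View pics/s5.png

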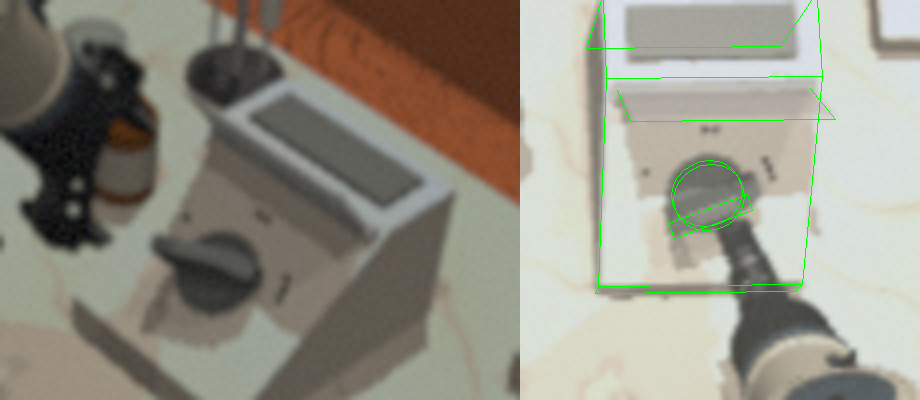

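The blunt end is at lower left, and the nose points right towards the three pips. It matches the 2.4 rad overlay after release, so the switch is on. Now the scanner.

```bash
python3 -m creep '[[-0.03,-0.044,-0.095,-11.7,-18.1,7,0],[-0.03,-0.044,-0.095,-11.7,-18.1,7,0],[-0.03,-0.044,-0.095,-11.7,-18.1,7,0],[-0.03,-0.044,-0.095,-11.7,-18.1,7,0],[-0.03,-0.044,-0.095,-11.7,-18.1,7,0],[-0.03,-0.044,-0.095,-11.7,-18.1,7,0],[-0.03,-0.044,-0.095,-11.7,-18.1,7,0],[-0.03,-0.044,-0.095,-11.7,-18.1,7,0],[-0.03,-0.044,-0.095,-11.7,-18.1,7,0],[-0.03,-0.044,-0.095,-11.7,-18.1,7,0]]'; python3 -c "
from go import *
st(); plan(*lev(442.4,-3.5,330,.002))"
```

```text
clock: 8.35
eef_pos: [462.8, -34.8, 327.5]
tcp_rot: [-3.082, -0.056, -0.149]
contact_force: [1.1, 0.9, -0.7]
opening: 0.997
t 8.35 p [462.8 -34.8 327.5] rot [-3.082 -0.056 -0.149] q [-0.1   0.19  2.06  0.08  0.84  1.57] F [ 1.1  0.9 -0.7] M [0.02 0.   0.02] op 0.997
sg 1 rot 2.99
sg -1 rot 0.17
clock 8.35 N 2 row [-0.0276, -0.03, -0.0744] [-11.8, -14.5, -1.1] total [-0.055 -0.06  -0.149] [-24.7 -28.2  -2.2] minr 442.0 minz 329.0
```

```bash
python3 -m creep '[[-0.0276,-0.03,-0.0744,-11.8,-14.5,-1,0],[-0.0276,-0.03,-0.0744,-11.8,-14.5,-1,0],[0,0,0,0,0,25,0],[0,0,0,0,0,0,0]]'; python3 -c "
from go import *
st(); plan(*lev(442.4,-3.5,192,.002))
from rig import grab_frame; import cv2
s=grab_frame('side')['color'][:,:,::-1].copy();t=grab_frame('top')['color'][:,:,::-1].copy()
a=cv2.resize(s[180:280,250:350],None,fx=4,fy=4,interpolation=2);b=cv2.resize(t[180:280,270:370],None,fx=4,fy=4,interpolation=2);cv2.imwrite('pics/s6.png',cv2.hconcat([a,b]))"
```

```text
clock: 8.68
eef_pos: [440.8, 4.2, 297.3]
tcp_rot: [-3.141, 0.018, 0.026]
contact_force: [-1.0, 0.0, -0.1]
opening: 0.995
t 8.68 p [440.8   4.2 297.3] rot [-3.141  0.018  0.026] q [0.01 0.22 2.11 0.   0.83 1.55] F [-1.   0.  -0.1] M [ 0.01  0.04 -0.02] op 0.995
sg 1 rot 3.12
sg -1 rot 0.03
clock 8.68 N 3 row [-0.0002, 0.0058, 0.0081] [0.9, 2.6, 35.1] total [-0.     0.018  0.024] [  3.3   7.8 105.2] minr 441.0 minz 192.0
```

View pics/s6.png

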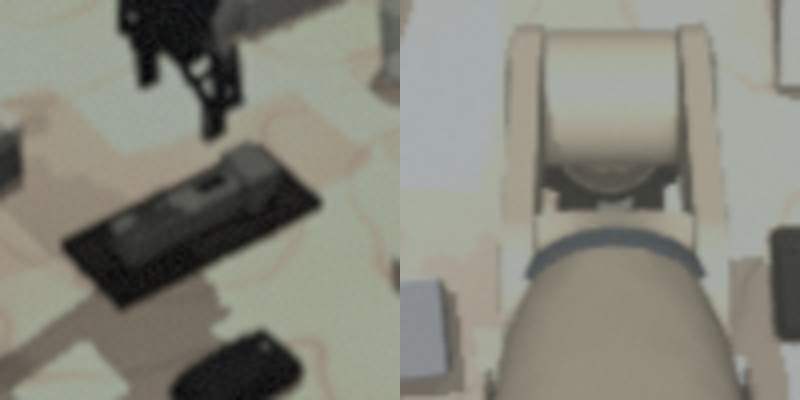

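```bash
python3 -m creep '[[0,0.018,0.024,2,7.8,0,0],[0,0,0,0,0,0,0],[0,0,0,0,0,30,0],[0,0,0,0,0,30,0],[0,0,0,0,0,0,0]]'; python3 -c "
from go import *
st(); plan(*lev(442.4,-3.5,192,.002))"
```

```text
clock: 9.2
eef_pos: [449.5, -7.3, 242.8]
tcp_rot: [-3.14, -0.017, -0.009]
contact_force: [-1.1, 0.0, -0.5]
opening: 1.001
t 9.2 p [449.5  -7.3 242.8] rot [-3.14  -0.017 -0.009] q [-0.02  0.32  2.14  0.    0.66  1.56] F [-1.1  0.  -0.5] M [-0.02  0.07 -0.  ] op 1.001
sg 1 rot 3.13
sg -1 rot 0.02
clock 9.2 N 2 row [-0.0009, -0.0088, -0.0055] [-3.9, -1.9, 25.4] total [-0.002 -0.018 -0.011] [-8.1 -3.7 50.7] minr 442.0 minz 192.0
```

```bash
python3 -m creep '[[0,0,0,0,0,0,0],[0,0,0,0,0,0,0]]' >/dev/null; python3 -c "
from go import *
st(); plan(*lev(442.4,-3.5,222,.002))"
```

```text
t 9.37 p [450.1  -8.5 244. ] rot [-3.139 -0.017 -0.012] q [-0.02  0.32  2.13  0.    0.67  1.56] F [-0.2 -0.4 -0.4] M [ 0.01  0.   -0.05] op 1.0
sg 1 rot 3.13
sg -1 rot 0.02
clock 9.37 N 1 row [-0.0021, -0.0169, -0.0137] [-8.1, -4.8, 21.8] total [-0.002 -0.017 -0.014] [-8.1 -4.8 21.8] minr 442.0 minz 222.0
```

```bash
python3 -m creep '[[-0.002,-0.017,-0.014,-8.1,-4.8,10,0],[0,0,0,0,0,0,0],[0,0,0,0,0,0,0]]' >/dev/null; python3 -c "
from go import *
st(); plan(*lev(442.4,-3.5,222,.002))"
```

```text
t 9.62 p [442.9  -3.7 236.5] rot [ 3.142e+00 -4.000e-03  2.000e-03] q [-0.01  0.33  2.15  0.    0.66  1.56] F [ 1.3  1.1 -0.1] M [-0.02 -0.01 -0.02] op 0.998
sg 1 rot 3.14
sg -1 rot 0.0
clock 9.62 N 1 row [0.0, -0.0036, 0.0002] [-0.6, -0.2, 14.5] total [ 0.    -0.004  0.   ] [-0.6 -0.2 14.5] minr 442.0 minz 222.0
```

```bash
python3 -m creep '[[0,-0.003,0,-0.3,0,20,0],[0,0,0,0,0,12,0],[0,0,0,0,0,0,0],[0,0,0,0,0,0,0]]' >/dev/null; python3 -c "
from go import *
st(); plan(*lev(442.4,-3.5,192,.002))"
```

```text
t 9.95 p [443.8  -3.1 206.6] rot [ 3.141e+00 -6.000e-03  3.000e-03] q [-0.01  0.39  2.16 -0.    0.58  1.56] F [-0.2  0.8  0. ] M [-0.03  0.03 -0.04] op 0.998
sg 1 rot 3.14
sg -1 rot 0.01
clock 9.95 N 1 row [0.0001, -0.0058, 0.0014] [-1.5, 0.4, 14.5] total [ 0.    -0.006  0.001] [-1.5  0.4 14.5] minr 442.0 minz 192.0
```

```bash
python3 -m creep '[[0,-0.006,0.001,-1.5,0.4,14,0],[0,0,0,0,0,0,0],[0,0,0,0,0,0,0]]' >/dev/null; python3 -c "
from go import *
st(); plan(*lev(442.4,-3.5,192,.002))
from rig import grab_frame; import cv2
s=grab_frame('side')['color'][:,:,::-1].copy()
a=cv2.resize(s[190:270,250:350],None,fx=7,fy=7,interpolation=2);cv2.imwrite('pics/s7.png',a)"
```

```text
t 10.2 p [443.4  -3.4 194.7] rot [ 3.141e+00 -3.000e-03  3.000e-03] q [-0.01  0.42  2.16 -0.    0.56  1.56] F [-0.4  0.6  0.9] M [-0.05  0.05  0.  ] op 0.998
sg 1 rot 3.14
sg -1 rot 0.0
clock 10.2 N 1 row [0.0001, -0.0025, 0.0009] [-1.0, 0.1, 2.7] total [ 0.    -0.003  0.001] [-1.   0.1  2.7] minr 442.0 minz 192.0
```

View pics/s7.png

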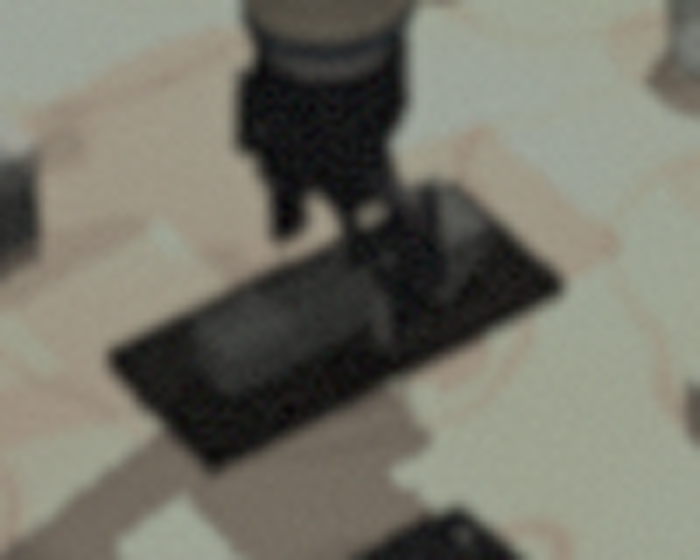

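```bash
python3 -m creep '[[0,0,0,-1,0,1.5,0.3],[0,0,0,0,0,0,0.6],[0,0,0,0,0,0,1],[0,0,0,0,0,0,1],[0,0,0,0,0,0,1],[0,0,0,0,0,0,1],[0,0,0,0,0,0,1],[0,0,0,0,0,0,1]]' 40 >/dev/null; python3 -c "
from go import *
st(); plan(*lev(442.4,-3.5,192,.002))"
```

```text
t 10.92 p [442.9  -3.3 195.8] rot [ 3.141e+00 -6.000e-03  3.000e-03] q [-0.01  0.41  2.17 -0.    0.56  1.56] F [ 0.4 -0.7 -2. ] M [-0.02  0.03 -0.02] op 0.392
sg 1 rot 3.14
sg -1 rot 0.01
clock 10.92 N 1 row [0.0001, -0.0059, 0.0009] [-0.6, 0.2, 3.8] total [ 0.    -0.006  0.001] [-0.6  0.2  3.8] minr 442.0 minz 192.0
```

```bash
python3 -m creep '[[0,0,0,0,0,-8,1],[0,0,0,0,0,-20,1],[0,0,0,0,0,-25,1],[0,0,0,0,0,-25,1],[0,0,0,0,0,-25,1],[0,0,0,0,0,-10,1],[0,0,0,0,0,0,1],[0,0,0,0,0,0,1]]' >/dev/null; python3 -c "
from go import *
st(); plan(*lev(499.3,289.7,279,-.07),step=28)
from rig import grab_frame; import cv2
s=grab_frame('side')['color'][:,:,::-1].copy()
a=cv2.resize(s[150:250,250:350],None,fx=6,fy=6,interpolation=2);cv2.imwrite('pics/s8.png',a)"
```

```text
t 11.58 p [440.7  -3.3 315.3] rot [ 3.141e+00 -1.000e-03  3.000e-03] q [-0.01  0.19  2.1  -0.    0.86  1.56] F [-0.3 -0.1 -2.1] M [0.02 0.   0.06] op 0.39
sg 1 rot 3.07
sg -1 rot 0.07
clock 11.58 N 11 row [0.0, -0.0001, 0.0066] [4.5, -26.8, 3.3] total [ 0.    -0.001  0.073] [  59.4 -292.8   36.3] minr 446.0 minz 279.0
```

View pics/s8.png

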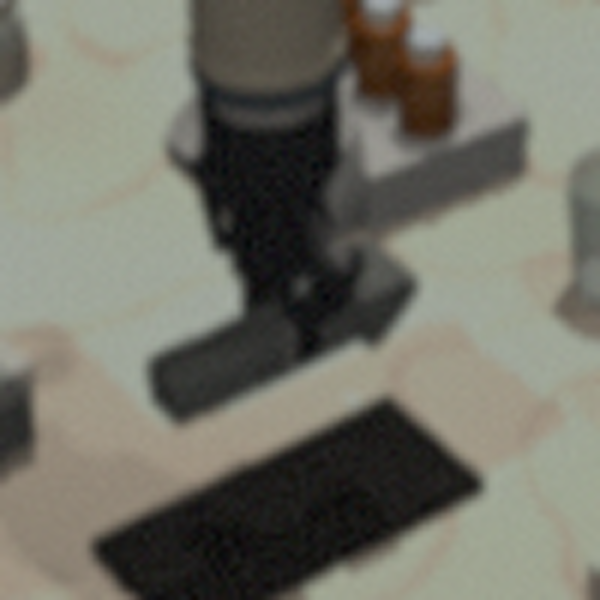

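```bash
python3 -m creep '[[0,0,0.0066,4.5,-20,3.3,1],[0,0,0.0066,4.5,-26.8,3.3,1],[0,0,0.0066,4.5,-26.8,3.3,1],[0,0,0.0066,4.5,-26.8,3.3,1],[0,0,0.0066,4.5,-26.8,3.3,1],[0,0,0.0066,4.5,-26.8,3.3,1],[0,0,0.0066,4.5,-26.8,3.3,1],[0,0,0.0066,4.5,-26.8,3.3,1],[0,0,0.0066,4.5,-26.8,3.3,1],[0,0,0.0066,4.5,-20,3.3,1]]' >/dev/null; python3 -m creep '[[0,0,0,0,0,0,1],[0,0,0,0,0,0,1]]' >/dev/null;python3 -c "
from go import *
st(); plan(*lev(499.3,289.7,279,-.07),step=28)"
```

```text
t 12.63 p [489.3 259.9 263.6] rot [ 3.131  0.02  -0.069] q [0.48 0.43 1.89 0.   0.85 2.12] F [-1.1 -0.2 -1.8] M [ 0.   -0.03  0.  ] op 0.39
sg 1 rot 3.14
sg -1 rot 0.02
clock 12.63 N 2 row [0.0051, 0.0101, 0.0005] [3.8, -15.2, -7.9] total [0.01  0.02  0.001] [  7.6 -30.3 -15.9] minr 566.0 minz 271.0
```

```bash
python3 -m creep '[[0.005,0.01,0,3.8,-15,-8,1],[0.005,0.01,0,3.8,-15,-8,1],[0,0,0,0,0,0,1],[0,0,0,0,0,0,1],[0,0,0,0,0,0,1]]' >/dev/null; python3 -c "
from go import *
st(); plan(*lev(499.3,289.7,279,-.07),step=28)
from rig import grab_frame; import cv2
s=grab_frame('side')['color'][:,:,::-1].copy();t=grab_frame('top')['color'][:,:,::-1].copy()
a=cv2.resize(s[120:210,230:345],None,fx=6,fy=6,interpolation=2);cv2.imwrite('pics/s9.png',a)
a=cv2.resize(t[130:230,190:320],None,fx=5,fy=5,interpolation=2);cv2.imwrite('pics/t9.png',a)"
```

```text
t 13.05 p [499.2 289.9 278.4] rot [ 3.14e+00  2.00e-03 -7.00e-02] q [ 0.52  0.43  1.84 -0.    0.88  2.16] F [ 0.1 -0.7 -1.2] M [ 0.   -0.01  0.03] op 0.388
sg 1 rot 3.14
sg -1 rot 0.0
clock 13.05 N 1 row [0.002, 0.0022, -0.0001] [0.1, 0.2, -0.6] total [ 0.002  0.002 -0.   ] [ 0.1  0.2 -0.6] minr 577.0 minz 279.0
```

View pics/s9.png

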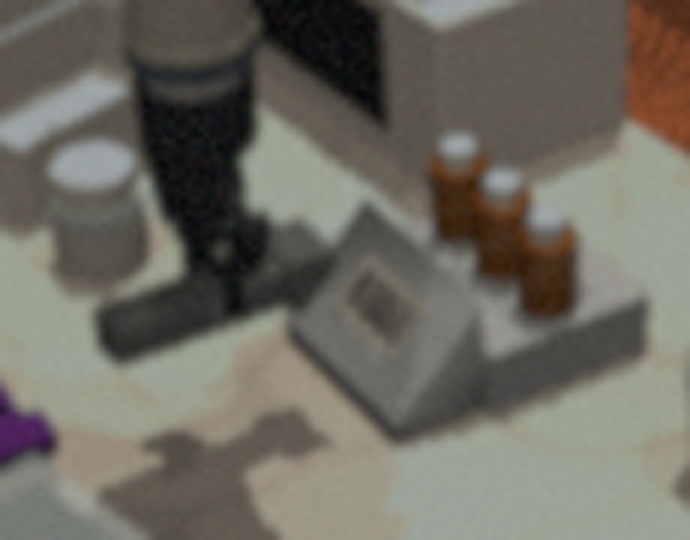

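View pics/t9.png

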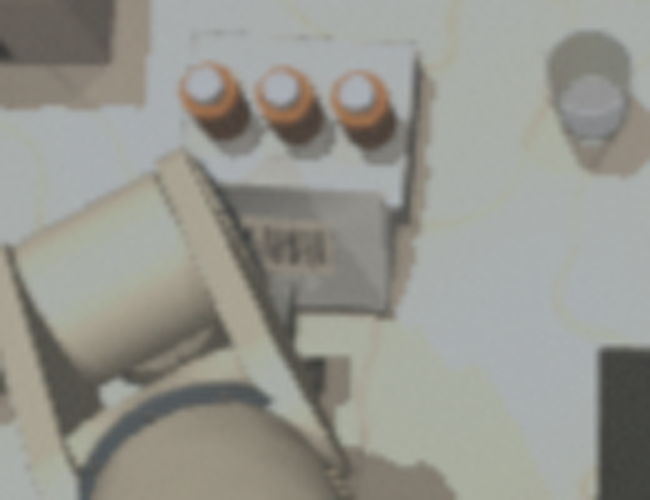

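```bash
python3 -c "
from ov import *
from rig import grab_frame; import cv2
s=grab_frame('side')['color'][:,:,::-1].copy()
draw(s,'side','s10.png',230,120,115,90,6,dict(scanner=(499,289.7,94.6,-.07),rack=(684,277,0,-.07)))"
```

```text
(no output)
```

View pics/s10.png

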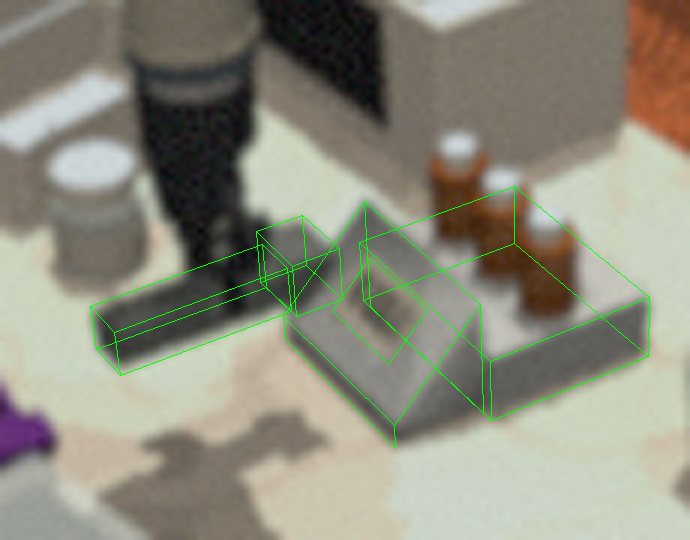

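The scanner is held level, its yaw matches the rack, and its window faces the label about 75 mm away. Now holding still.

```bash
Z='x'; python3 -m creep '[[0,0,0,0,0,0,1],[0,0,0,0,0,0,1],[0,0,0,0,0,0,1],[0,0,0,0,0,0,1],[0,0,0,0,0,0,1],[0,0,0,0,0,0,1],[0,0,0,0,0,0,1],[0,0,0,0,0,0,1],[0,0,0,0,0,0,1],[0,0,0,0,0,0,1]]'; python3 -m creep '[[0,0,0,0,0,0,1],[0,0,0,0,0,0,1],[0,0,0,0,0,0,1],[0,0,0,0,0,0,1],[0,0,0,0,0,0,1],[0,0,0,0,0,0,1],[0,0,0,0,0,0,1],[0,0,0,0,0,0,1],[0,0,0,0,0,0,1],[0,0,0,0,0,0,1]]'; python3 -c "
from go import *
st(); plan(*lev(499.3,289.7,279,-.07),step=28)"
```

```text
clock: 14.03
eef_pos: [498.6, 288.0, 277.8]
tcp_rot: [3.138, 0.004, -0.072]
contact_force: [0.7, -0.3, -2.5]
opening: 0.39
clock: 14.87
eef_pos: [498.6, 288.1, 277.8]
tcp_rot: [3.138, 0.004, -0.072]
contact_force: [-0.4, -1.4, -1.9]
opening: 0.389
t 14.87 p [498.6 288.1 277.8] rot [ 3.138  0.004 -0.072] q [ 0.52  0.43  1.84 -0.    0.88  2.16] F [-0.4 -1.4 -1.9] M [-0.02 -0.04 -0.01] op 0.389
sg 1 rot 3.14
sg -1 rot 0.01
clock 14.87 N 1 row [0.0035, 0.0042, -0.0018] [0.6, -1.7, -1.2] total [ 0.004  0.004 -0.002] [ 0.6 -1.7 -1.2] minr 577.0 minz 279.0
```

```bash
python3 -m creep '[[0.0035,0.004,-0.001,0.6,-1.8,-1.2,1],[0,0,0,0,0,0,1],[0,0,0,0,0,0,1],[0,0,0,0,0,0,1],[0,0,0,0,0,0,1],[0,0,0,0,0,0,1],[0,0,0,0,0,0,1],[0,0,0,0,0,0,1],[0,0,0,0,0,0,1],[0,0,0,0,0,0,1]]'; python3 -m creep '[[0,0,0,0,0,0,1],[0,0,0,0,0,0,1],[0,0,0,0,0,0,1],[0,0,0,0,0,0,1],[0,0,0,0,0,0,1],[0,0,0,0,0,0,1],[0,0,0,0,0,0,1],[0,0,0,0,0,0,1],[0,0,0,0,0,0,1],[0,0,0,0,0,0,1]]'; python3 -c "
from go import *
st(); plan(*lev(442,-1.7,315,0),step=28)"
```

```text
clock: 15.7
eef_pos: [499.3, 290.0, 279.1]
tcp_rot: [-3.141, -0.0, -0.071]
contact_force: [0.0, -0.4, -2.4]
opening: 0.39
clock: 16.53
eef_pos: [499.3, 290.0, 279.1]
tcp_rot: [-3.141, -0.0, -0.071]
contact_force: [0.6, -0.2, -2.3]
opening: 0.392
t 16.53 p [499.3 290.  279.1] rot [-3.141 -0.    -0.071] q [0.52 0.43 1.84 0.   0.87 2.16] F [ 0.6 -0.2 -2.3] M [-0.    0.    0.02] op 0.392
sg 1 rot 3.07
sg -1 rot 0.07
clock 16.53 N 11 row [-0.0, -0.0, -0.0064] [-4.2, 26.7, -3.3] total [-0.    -0.    -0.071] [-36.6 295.  -36. ] minr 442.0 minz 282.0
```

```bash
python3 -m creep '[[0,0,-0.0064,-4.2,20,-5,1],[0,0,-0.0064,-4.2,26.7,-5,1],[0,0,-0.0064,-4.2,26.7,-3.3,1],[0,0,-0.0064,-4.2,26.7,-3.3,1],[0,0,-0.0064,-4.2,26.7,-3.3,1],[0,0,-0.0064,-4.2,26.7,-3.3,1],[0,0,-0.0064,-4.2,26.7,-3.3,1],[0,0,-0.0064,-4.2,26.7,-3.3,1],[0,0,-0.0064,-4.2,26.7,-3.3,1],[0,0,-0.0064,-4.2,26.7,-3.3,1]]' >/dev/null; python3 -m creep '[[0,0,0,0,0,0,1],[0,0,0,0,0,0,1],[0,0,0,0,0,0,1]]' >/dev/null;python3 -c "
from go import *
st(); plan(*lev(442,-1.7,260,0),step=20)"
```

```text
t 17.62 p [444.5  21.9 317.4] rot [-3.14e+00 -6.00e-03 -1.00e-03] q [0.05 0.19 2.09 0.   0.86 1.62] F [ 0.6  0.4 -1.8] M [-0.   -0.05 -0.01] op 0.386
sg 1 rot 3.14
sg -1 rot 0.01
clock 17.62 N 4 row [-0.0004, -0.0014, -0.0003] [-0.7, 5.9, 14.3] total [-0.002 -0.006 -0.001] [-2.8 23.7 57.3] minr 442.0 minz 260.0
```

```bash
python3 -m creep '[[0,-0.0015,0,-0.7,5.9,14,1],[0,-0.0015,0,-0.7,5.9,14,1],[0,-0.0015,0,-0.7,5.9,14,1],[0,-0.0015,0,-0.7,5.9,14,1],[0,0,0,0,0,0,1],[0,0,0,0,0,0,1],[0,0,0,0,0,0,1]]' >/dev/null;python3 -c "
from go import *
st(); plan(*lev(442,-1.7,210,0),step=20)"
```

```text
t 18.2 p [444.5   2.9 260.3] rot [-3.138e+00 -3.000e-03  4.000e-03] q [0.   0.29 2.13 0.   0.72 1.57] F [-0.6 -0.5 -1.5] M [0.   0.   0.04] op 0.388
sg 1 rot 3.14
sg -1 rot 0.01
clock 18.2 N 3 row [-0.0011, -0.001, 0.0012] [-0.9, 1.6, 16.8] total [-0.003 -0.003  0.004] [-2.7  4.8 50.3] minr 442.0 minz 210.0
```

```bash
python3 -m creep '[[-0.003,-0.003,0.004,-2.7,4.8,15,1],[0,0,0,0,0,15,1],[0,0,0,0,0,10,1],[0,0,0,0,0,0,1],[0,0,0,0,0,0,1],[0,0,0,0,0,0,1]]' >/dev/null;python3 -c "
from go import *
import cv2; from ov import *
st(); plan(*lev(442,-1.7,197,0),step=20)
from rig import grab_frame
s=grab_frame('side')['color'][:,:,::-1].copy();p,_,_=cur()
draw(s,'side','s11.png',250,190,100,80,7,dict(scanner=(p[0]-.4,p[1],p[2]-183.8,0),pad=(441.8,-1,0,-.003)))
cv2.imwrite('pics/s11b.png',cv2.resize(s[190:270,250:350],None,fx=7,fy=7,interpolation=2))"
```

```text
t 18.7 p [445.1   1.  223.3] rot [-3.141e+00 -8.000e-03  3.000e-03] q [-0.    0.36  2.15  0.    0.62  1.57] F [-0.8  1.  -1. ] M [-0.02  0.02  0.03] op 0.388
sg 1 rot 3.14
sg -1 rot 0.01
clock 18.7 N 2 row [-0.0003, -0.0039, 0.0014] [-1.6, 1.3, 13.1] total [-0.001 -0.008  0.003] [-3.3  2.7 26.3] minr 442.0 minz 197.0
```

View pics/s11.png

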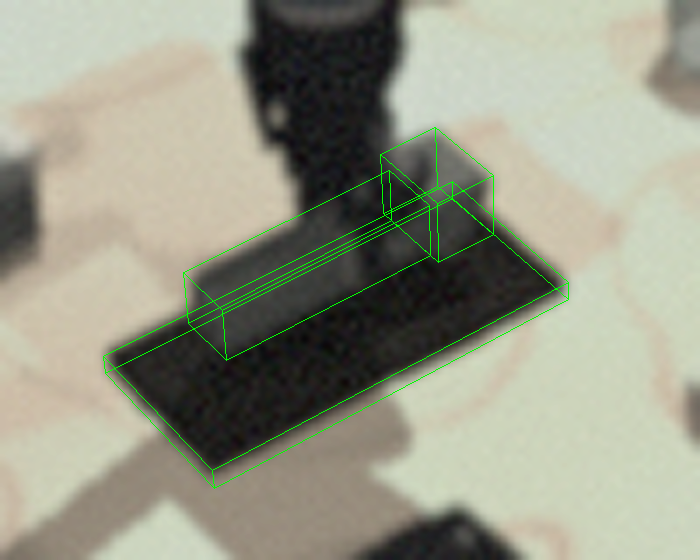

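Scanner overlay agrees with the image, 27 mm above the pad. I'll correct the lateral offset, then lower.

```bash
python3 -m creep '[[0,-0.008,0.003,-3.5,3,8,1],[0,0,0,0,0,0,1],[0,0,0,0,0,0,1],[0,0,0,0,0,0,1]]' >/dev/null;python3 -c "
from go import *
st(); plan(*lev(442,-1.7,197,0),step=20)"
```

```text
t 19.08 p [442.1  -2.3 216.2] rot [-3.141e+00 -2.000e-03 -1.000e-03] q [-0.01  0.37  2.16  0.    0.61  1.56] F [ 0.5  1.2 -1.7] M [ 0.   -0.    0.01] op 0.392
sg 1 rot 3.14
sg -1 rot 0.0
clock 19.08 N 1 row [-0.0006, -0.0022, -0.0005] [-0.2, -0.6, 19.2] total [-0.001 -0.002 -0.001] [-0.2 -0.6 19.2] minr 442.0 minz 197.0
```

```bash
python3 -m creep '[[0,-0.003,0,-0.7,-0.5,9,1],[0,-0.001,0,0,0,7,1],[0,0,0,0,0,0,1],[0,0,0,0,0,0,1],[0,0,0,0,0,0,1]]' >/dev/null;python3 -c "
from go import *
st(); plan(*lev(442,-1.7,197,0),step=20)"
```

```text
t 19.5 p [441.4  -1.8 198.3] rot [-3.141e+00  2.000e-03 -1.000e-03] q [-0.01  0.41  2.17  0.    0.57  1.56] F [-0.7  0.3 -1.9] M [-0.04  0.01  0.02] op 0.39
sg 1 rot 3.14
sg -1 rot 0.0
clock 19.5 N 1 row [-0.0007, 0.0024, -0.0009] [0.6, -0.1, 1.3] total [-0.001  0.002 -0.001] [ 0.6 -0.1  1.3] minr 442.0 minz 197.0
```

```bash
python3 -m creep '[[0,0.004,0,0.4,0,1.5,1],[0,0,0,0,0,1,1],[0,0,0,0,0,0,1],[0,0,0,0,0,0,1]]';python3 -c "
from go import *
st()"
```

```text
clock: 19.83
eef_pos: [441.9, -1.8, 195.9]
tcp_rot: [-3.141, -0.002, -0.001]
contact_force: [0.1, 0.1, -2.0]
opening: 0.391
t 19.83 p [441.9  -1.8 195.9] rot [-3.141e+00 -2.000e-03 -1.000e-03] q [-0.01  0.41  2.17  0.    0.56  1.56] F [ 0.1  0.1 -2. ] M [-0.02  0.02 -0.02] op 0.391
```

```bash
python3 -m creep '[[0,0,0,0,0,1,1],[0,0,0,0,0,0,1],[0,0,0,0,0,0,1]]';python3 -c "
from go import *
st()"
```

```text
clock: 20.08
eef_pos: [442.2, -1.8, 196.3]
tcp_rot: [-3.141, -0.003, -0.001]
contact_force: [0.3, -0.4, -1.8]
opening: 0.391
t 20.08 p [442.2  -1.8 196.3] rot [-3.141e+00 -3.000e-03 -1.000e-03] q [-0.01  0.41  2.17  0.    0.56  1.56] F [ 0.3 -0.4 -1.8] M [-0.03  0.02 -0.07] op 0.391
```

```bash
python3 -m creep '[[0,0,0,0,0,2,1]]';python3 -m creep '[[0,0,0,0,0,2,1]]';python3 -c "
from go import *
st()"
```

```text
clock: 20.17
eef_pos: [442.3, -1.8, 195.5]
tcp_rot: [-3.141, -0.003, -0.001]
contact_force: [-17.0, 0.5, 77.9]
opening: 0.393
clock: 20.25
eef_pos: [442.4, -1.8, 195.5]
tcp_rot: [-3.141, -0.003, -0.001]
contact_force: [-17.2, 0.9, 68.6]
opening: 0.39
t 20.25 p [442.4  -1.8 195.5] rot [-3.141e+00 -3.000e-03 -1.000e-03] q [-0.01  0.41  2.17  0.    0.56  1.56] F [-17.2   0.9  68.6] M [-0.09  2.57 -0.03] op 0.39
```

Firmly on the pad. I'll ease off, then release.

```bash
python3 -m creep '[[0,0,0,0,0,0,1],[0,0,0,0,0,0,1]]';python3 -m creep '[[0,0,0,0,0,0,0.55],[0,0,0,0,0,0,0.5],[0,0,0,0,0,0,0.4],[0,0,0,0,0,0,0.2],[0,0,0,0,0,0,0],[0,0,0,0,0,0,0],[0,0,0,0,0,0,0],[0,0,0,0,0,0,0]]'
```

```text
clock: 20.42
eef_pos: [442.7, -1.8, 196.9]
tcp_rot: [-3.141, -0.005, -0.001]
contact_force: [-0.6, -0.1, -2.3]
opening: 0.393
clock: 21.08
eef_pos: [443.0, -1.8, 196.0]
tcp_rot: [-3.141, -0.005, -0.001]
contact_force: [0.5, 0.2, -0.4]
opening: 0.998
```

```bash
python3 -m creep '[[0,0,0,0,0,-10,0],[0,0,0,0,0,-25,0],[0,0,0,0,0,-35,0],[0,0,0,0,0,-35,0],[0,0,0,0,0,-35,0],[0,0,0,-10,-38,-10,0],[0,0,0,-10,-38,-10,0],[0,0,0,-10,-38,-10,0],[0,0,0,-10,-38,-10,0],[0,0,0,-10,-38,-10,0]]';python3 -m creep '[[0,0,0,-10,-38,-10,0],[0,0,0,-10,-38,-10,0],[0,0,0,-10,-38,0,0],[0,0,0,0,-38,0,0],[0,0,0,0,-38,0,0],[0,0,0,0,0,0,0],[0,0,0,0,0,0,0]]'; python3 -c "
from go import *
import cv2,ov; from ov import *
st()
from rig import grab_frame
s=grab_frame('side')['color'][:,:,::-1].copy();t=grab_frame('top')['color'][:,:,::-1].copy()
cv2.imwrite('pics/side9.png',s);cv2.imwrite('pics/top9.png',t)
cv2.imwrite('pics/c1.png',cv2.hconcat([cv2.resize(t[195:265,300:350],None,fx=7,fy=7,interpolation=2),cv2.resize(s[195:265,260:340],None,fx=7,fy=7,interpolation=2)[:, :440]]))
"
```

```text
clock: 21.92
eef_pos: [391.0, 187.5, 400.6]
tcp_rot: [-3.139, -0.007, -0.015]
contact_force: [1.4, 0.0, 0.4]
opening: 1.002
clock: 22.5
eef_pos: [355.8, 390.6, 431.8]
tcp_rot: [-3.13, -0.015, -0.008]
contact_force: [-0.2, -0.5, 0.5]
opening: 1.002
t 22.5 p [355.8 390.6 431.8] rot [-3.13  -0.015 -0.008] q [ 0.83  0.17  1.82 -0.    1.14  2.41] F [-0.2 -0.5  0.5] M [ 0.03  0.   -0.06] op 1.002
```

View pics/top9.png

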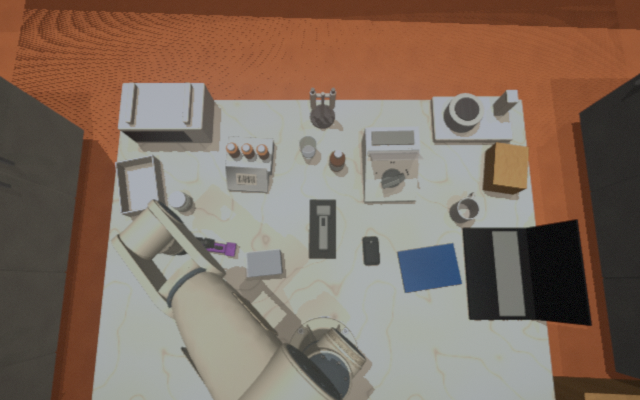

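View pics/c1.png

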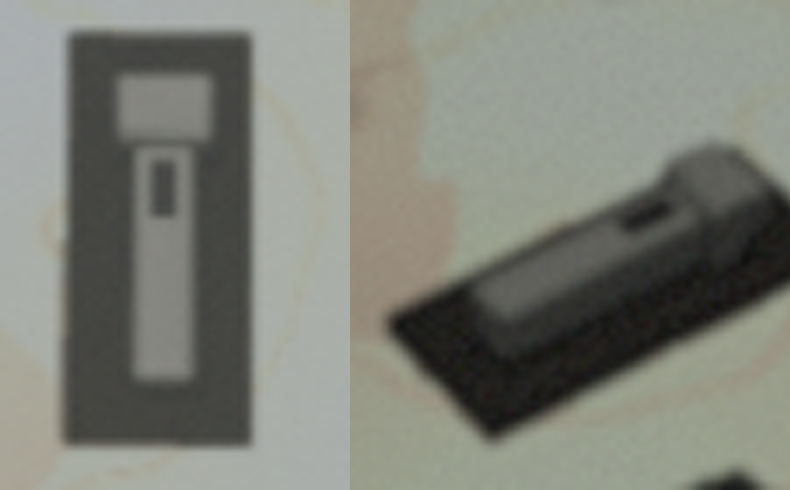

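View pics/side9.png

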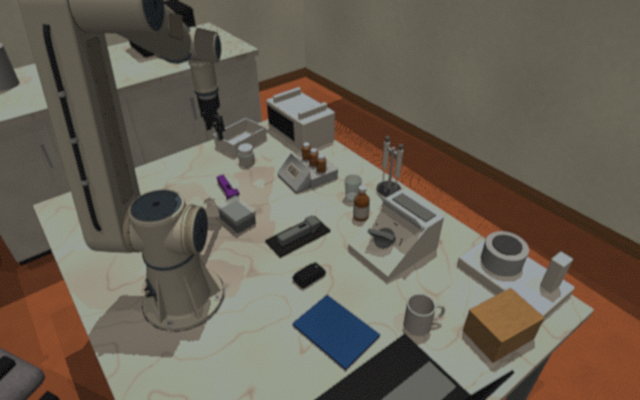

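```bash
python3 -c "
import cv2,ov; from ov import *
ov.ov_sw=2.4
s=cv2.imread('pics/side9.png');t=cv2.imread('pics/top9.png')
P=dict(console=(662.3,-249.4,0,.01))
draw(t,'top','za.png',355,120,70,90,5,P); draw(s,'side','zb.png',345,185,90,90,5,P)
cv2.imwrite('pics/c2.png',cv2.hconcat([cv2.imread('pics/za.png'),cv2.imread('pics/zb.png')]))
t0=cv2.imread('pics/top0.png'); d=cv2.absdiff(cv2.GaussianBlur(t0,(3,3),0),cv2.GaussianBlur(t,(3,3),0)).max(2)
cv2.imwrite('pics/diff.png',cv2.convertScaleAbs(d,alpha=4))
"
```

```text
(no output)
```

View pics/c2.png

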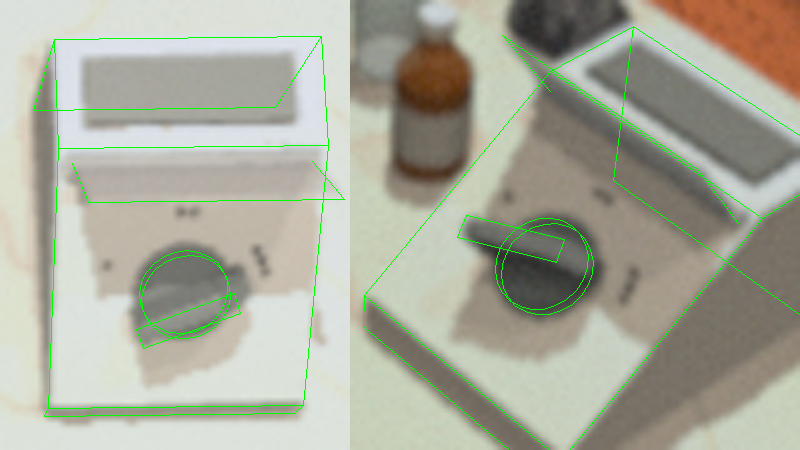

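View pics/diff.png

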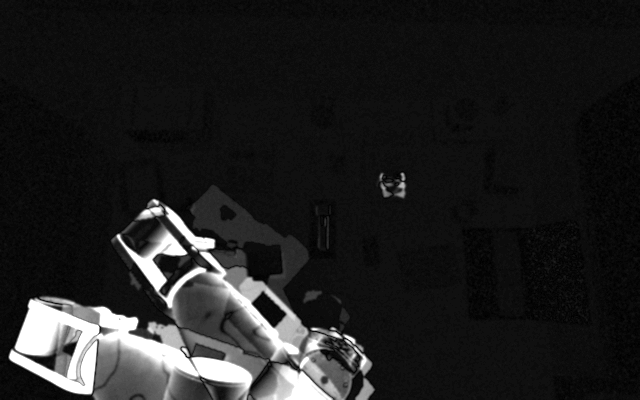

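```bash
python3 -c "
from rig import job,sense
print(job.sign_off(), sense()['clock'])"
```

```text
the job is handed in; nothing more can be done
the job is handed in; nothing more can be done
```

The job is done and handed in after about 23 s; no verdict was reported.

- **Switch:** I gripped it along its axis and turned it 2.4 rad clockwise, from off past standby to on. After I let go it stayed there. The last pictures show the nose at the three pips, and in the top view it sits on the 2.4 rad overlay. The side overlay was a little off in slope, as it also was before the turn.
- **Scan:** I held the scanner level, about 75 mm from the label and square to it. During the first hold it drifted about 2 mm and then settled. I corrected that and held it still for over a second more, with the aim within about 2 mm of the label's middle by calculation.
- **Scanner put back:** It lies flat along the pad, parallel to it and about 2–3 mm to the right of its middle line. When I set it down, the wrist force briefly reached about 78 N, under the 120 N limit. It then sprang up about 1 mm, so the scanner dropped roughly that far when the fingers opened.
- **Rest of the bench:** Comparing the before and after top pictures, only the arm, its shadow, the switch and a very small shift of the scanner differ. The arm covers part of the purple look-alike there; the side view shows it in its old place.

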